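# Empty the scoop of worn studs into the scrap bin and hold it nose-down

### The arm

A 6-joint arm with a two-finger parallel gripper is mounted at the origin on the work surface. World frame = base frame: x ahead of the robot, y to its left, z up, the work surface at z = 0. Lengths are in m, angles in rad, forces in N, time in s.
With the tool pointing down it reaches from about 0.35 to 0.925 m from the base axis. Payload 6.4 kg.
Tool frame: the origin (TCP) lies on the centre line of the jaws, within the pads' length; the fingertips stand 8 mm ahead of it and the grasp point (between the pads) lies 11 mm behind it; x points along the fingers, y is the direction in which the jaws open and shut, and the axes are right-handed (so a half turn about x gives the same grasp; the last joint's range is limited). The gripper opens to 94 mm and grips with 3 to 60 N. Pads are 16 mm wide; open, the fingers measure 119 mm over their backs; the gripper's body (75 mm by 177 mm) begins 78 mm behind the grasp point.
Start: joints at [0.98, 0.245, 1.558, -0, 1.339, -0.174], TCP at [0.263, 0.594, 0.188] pointing down, gripper open.
Joint ranges: [-3.13, 3.13], [-1.02, 2.26], [0.13, 2.54], [-0.95, 4.09], [0.21, 2.88], [-2.74, 2.74]. Speed limits (rad/s): [2.57, 2.57, 3.14, 3.14, 3.14, 3.14].

### API

Orientations are given as a 3x3 rotation matrix whose columns are the frame's x, y, z axes.
In Python, from workcell import env gives the robot as it stands.
- The arm moves only by the tool play_rows, never from a script. Its argument "targets" is a list of rows, each a list of 7 numbers: the turn, a rotation vector about the tool's x, y, z in rad, then the shift along the tool's x, y, z in cm, then the closure in counts, from 0 (fully open) to 255 (shut). A call has exactly 8 rows; each row shifts and turns the commanded pose from where the row before left it, along the tool's axes as they then stand; what a row does not reach is not made up. A row lasts 1/8 s, in which the tool goes at most 62.5 mm and 10.7 degrees, less where a joint would pass 70% of its speed; a pose out of reach is approached as far as the arm can. A call is refused whole if a number of a shift passes 6.25 or a number of a turn 0.188, either way. A call with a gripper value outside its range is refused whole. The fingers move at their own pace and stop on an object; the grip force is fixed at half the most. Time passes only in rows, so rows that do not move let the fingers close, or fill a call up. It gives the time, the measured TCP pose, the force and the opening at its end, in the units of the state.
- env.sense(): the state, without advancing time (a new reading comes with each control period).
- env.camera(name): name is "scene" or "side" or "wrist"; returns a dict with "frame" (480x640x3 uint8, red, green, blue), "fovy" (degrees; the focal length in pixels is half the picture's height over the tangent of half this angle, whatever the lens; pixels are square), "cx", "cy" (the principal point, pixels), "T" (4x4, takes a point from camera to world coordinates). Camera axes: x right, y down, z forward; pixel columns grow to the right and rows downward; lengths in m; the calibration is good to about 2 mm. A picture is of the moment at which its call begins. There is no depth.
- env.job_done(): hands the job in, once; it reports no verdict.
Trained networks look in a picture, given as the dict that the camera call returned (one of the last four; its "shot" number tells which), for a name from the list of things; names that differ only in an ending like _2 or _b are one class to them, and where a whole thing is asked for, a point or a joint stands for the part that bears it (a point fixed in the world has none). Each returns a list of dicts, best first, with "score" (0 to 1); they miss things now and then, are a little off and sometimes report something else, mostly with a low value. They report only what shows in the picture. A call takes as long as a camera call. They do not tell look-alikes from the thing itself.
- env.recognise(query, picture): "box" ([centre column, centre row, width, height] in pixels, round what is visible of it).
- env.tip_of(query, picture): "location" ([row, column] in pixels: a listed point, or the origin of a listed thing).
The state is a dict: "clock": time; "qpos": joint angles; "qd": joint speeds; "tau": joint torques, N m; "tool_pos": TCP position; "tool_rot": TCP orientation; "wrist_force": force on the tool from outside, world axes, zero at the start; "torque": the same for the moment, N m; "grip_width": finger opening in m.
Only numpy, scipy, OpenCV 4.12 (cv2) and the standard library are available. Lean on these libraries where they do the work, as an engineer would, in place of code of your own. Each camera call takes 0.05 s, during which the arm holds its last target.

### The job

Draw the steel scoop straight up out of its dock by its handle, keeping it level so that no stud falls out, carry it to the square scrap bin and tip all four worn studs into the bin over the scoop's nose. Finish while still holding the scoop in the gripper, raised above the bin and clear of it, its nose pointing straight down over the bin's opening; do not put it down or let go. Leave everything else on the bench where it is.

Things in the scene. Friction and masses are not known exactly. Their poses are not given: they have to be found in the camera images.
- scoop: open bare sheet-steel scoop, 140 long (x), 102 wide (y), 0.4 kg, in the dock. Origin: underside; x points from nose (x = -70) to back wall (x = +70), z up. Floor 4 thick, flat from x = -30 back, ramping ahead of that at 27 degrees to the nose lip. Side walls 48 high (35 at the nose), back wall 50. A post on the back wall carries a handle bar over the scoop: see scoop_grip
- scoop_grip (a point): middle of the handle bar, at (12, 0, 98) in the scoop's frame, close to the balance point. The bar runs along the scoop's x from x = -30 to the post at x = +64, 12 wide (y), 20 high (z 88 to 108), free below and at both sides: grip it across its width, fingers along the scoop's y, coming straight down or leaning in the x-z plane. Has the scoop's axes
- scoop_lip (a point): middle of the upper edge of the scoop's nose, at (-70, 0, 24) in the scoop's frame; has the scoop's axes
- dock: low dark steel frame bolted to the bench, outside 158 (x) by 120 (y), walls 5 thick, 43 high, floor 8 thick; the scoop stands on that floor with 4 clear to the walls all round, its handle well above. Origin: under its middle, on the bench. Its place and yaw vary; the scoop stands in it with its nose to the dock's -x
- scrap_bin: dark steel open SQUARE bin fixed to the bench, 190 by 190 outside, 100 high, walls and floor 4 thick. Origin: under its middle, on the bench; axes along its sides
- stud0: worn headed steel stud, 60 g: head 28 diameter and 8 thick, shank 20 diameter and 24 long, standing on its head in the scoop at the start. Origin: middle of the head's underside; z along the shank. All four are alike
- stud1: second stud, like stud0
- stud2: third stud, like stud0
- stud3: fourth stud, like stud0
- tub: bystander: empty ROUND dark steel tub, 164 across the rim, 95 high, 0.7 kg; not the scrap bin. Origin: middle of its underside
- wrench: bystander: 190 mm steel wrench lying on the bench, origin at its middle underneath
- screwdriver: bystander: 190 mm screwdriver with black handle lying on the bench, origin at its middle underneath
- can: bystander: closed plain metal can, 66 across, 75 high, origin under its middle
- oil: bystander: closed grey plastic bottle with blank pale band and black cap, 64 across, 180 high, origin under its middle
- hammer: bystander: 280 mm hammer lying at the right side of the bench, origin at its middle underneath
- disc: bystander: steel brake disc with hub, 200 across, 32 high, lying at the left side, origin under its middle
Not all that is in view belongs to the job. Of the things like the scoop, leave any that is green; of the rest the smaller one is meant.

How it is judged:
By the outcome, as a careful person would: the job done as asked, in the order asked, and still so for the second after the job is handed in, while the arm keeps its last pose, push and grip.
It also fails if it takes over 54 s, if anything falls off the work surface, if the arm or the gripper's body presses on something with over 40 N, if the wrist force passes 120 N, or if a joint passes its speed limit or range.

## Working session

There is one attempt and no reset: what is moved stays moved. The work goes in short steps, Python scripts to look and compute and a tool call to move; the robot and the scene stay as the last step left them, time stands still between calls to the robot, and variables do not carry over. Pictures are saved under pics/ and viewed, and the job is handed in when it is done.

Besides the shell and the picture viewer there is one more tool, called after "Request:" as name([rows], argument=value, ...), one row to a line, values as JSON. play_rows: Moves the arm, as the interface text tells. Its arguments: {"type":"object","properties":{"targets":{"type":"array","items":{"type":"array","items":{"type":"number"}}}},"required":["targets"]}

```bash
mkdir -p pics; ls; cat > h.py <<'E'
import numpy as np,cv2,json
from workcell import env
def save(p,n): cv2.imwrite('pics/'+n+'.png',cv2.cvtColor(p['frame'],cv2.COLOR_RGB2BGR))
def K(p):
    f=240/np.tan(np.radians(p['fovy'])/2); return f,p['cx'],p['cy']
def ray(p,u,v):
    f,cx,cy=K(p);T=np.array(p['T']);d=T[:3,:3]@np.array([(u-cx)/f,(v-cy)/f,1]);return T[:3,3],d
def at_z(p,u,v,z):
    o,d=ray(p,u,v);return o+d*(z-o[2])/d[2]
def proj(p,X):
    f,cx,cy=K(p);T=np.array(p['T']);c=T[:3,:3].T@(np.array(X)-T[:3,3]);return np.array([cx+f*c[0]/c[2],cy+f*c[1]/c[2]])
E
python3 - <<'E'
from h import *
np.set_printoptions(precision=3,suppress=True)
for c in ['scene','side','wrist']:
    p=env.camera(c);save(p,c+'0');print(c,p['fovy'],p['cx'],p['cy'],np.array(p['T']))
    for q in ['scoop','dock','scrap_bin','tub']:
        print(q,[(np.round(d['box']).tolist(),round(d['score'],2)) for d in env.recognise(q,p)][:4])
    for q in ['scoop_grip','scoop_lip','dock','scrap_bin','stud0']:
        print(q,[(np.round(d['location']).tolist(),round(d['score'],2)) for d in env.tip_of(q,p)][:5])
s=env.sense();print(s)
E
```

```text
pics
scene 50.93855234283077 306.88016928455863 241.8716242894791 [[ 0.799  0.359 -0.482  1.347]
 [ 0.601 -0.45   0.661 -1.055]
 [ 0.02  -0.818 -0.575  1.103]
 [ 0.     0.     0.     1.   ]]
scoop [([288.0, 204.0, 47.0, 52.0], 0.91), ([385.0, 186.0, 35.0, 34.0], 0.89), ([341.0, 233.0, 42.0, 30.0], 0.72)]
dock [([340.0, 242.0, 53.0, 38.0], 0.83)]
scrap_bin [([302.0, 278.0, 79.0, 67.0], 0.94), ([336.0, 321.0, 21.0, 33.0], 0.61)]
tub [([230.0, 314.0, 56.0, 57.0], 0.92)]
scoop_grip [([220.0, 344.0], 0.98), ([186.0, 294.0], 0.71), ([176.0, 390.0], 0.63)]
scoop_lip [([186.0, 372.0], 0.82), ([233.0, 325.0], 0.79), ([219.0, 280.0], 0.64)]
dock [([246.0, 339.0], 0.64), ([254.0, 281.0], 0.38)]
scrap_bin [([289.0, 305.0], 0.71)]
stud0 [([240.0, 345.0], 0.37)]
side 52.40360413494611 313.59869429681527 245.7596706746518 [[-0.981 -0.139  0.134  0.336]
 [-0.193  0.732 -0.654  1.037]
 [-0.007 -0.667 -0.745  1.203]
 [ 0.     0.     0.     1.   ]]
scoop [([302.0, 309.0, 57.0, 42.0], 0.94), ([285.0, 468.0, 70.0, 25.0], 0.84), ([394.0, 348.0, 47.0, 66.0], 0.59)]
dock [([300.0, 319.0, 60.0, 53.0], 0.57)]
[... 728 characters left out ...]
 44.0, 21.0], 0.6)]
dock [([200.0, 455.0, 90.0, 50.0], 0.71)]
scrap_bin []
tub []
scoop_grip []
scoop_lip [([468.0, 143.0], 0.61), ([291.0, 465.0], 0.56)]
dock []
scrap_bin [([416.0, 331.0], 0.46)]
stud0 []
{'clock': 1.5, 'qpos': array([ 0.98 ,  0.245,  1.558, -0.   ,  1.339, -0.174]), 'qd': array([-0.001,  0.   ,  0.001, -0.001,  0.   ,  0.   ]), 'tau': array([ -0.   , -41.582, -31.487,   0.069,   0.029,  -0.   ]), 'tool_pos': array([0.263, 0.594, 0.188]), 'tool_rot': array([[ 0.   ,  0.405,  0.914],
       [-0.   ,  0.914, -0.405],
       [-1.   , -0.   ,  0.   ]]), 'wrist_force': array([-0.274,  0.343,  0.789]), 'torque': array([ 0.046, -0.043,  0.039]), 'grip_width': 0.09417772408089395}
```

View pics/scene0.png

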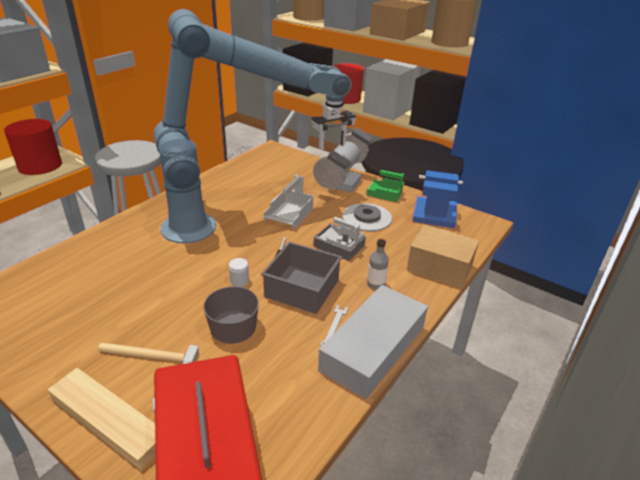

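View pics/side0.png

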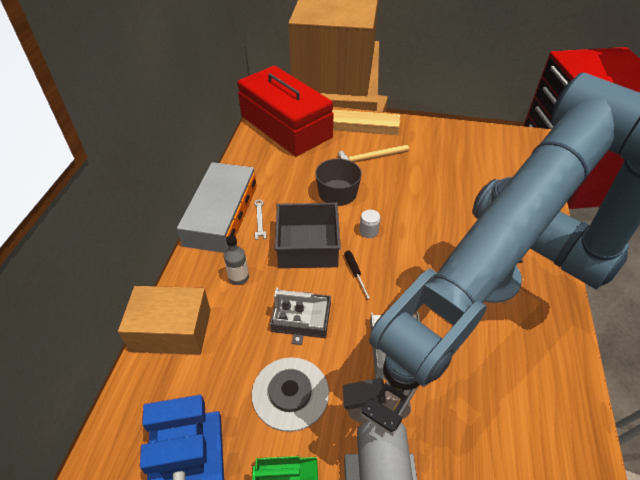

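View pics/wrist0.png

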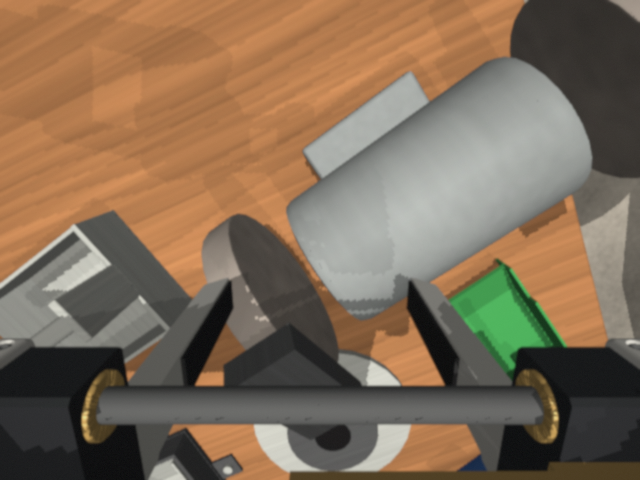

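```bash
python3 - <<'E'
import cv2,numpy as np
a=cv2.imread('pics/scene0.png')[150:310,240:440];b=cv2.imread('pics/side0.png')[200:400,250:450]
cv2.imwrite('pics/cropA.png',cv2.resize(a,None,fx=4,fy=3.75*4/3.75,interpolation=cv2.INTER_CUBIC)[:600])
cv2.imwrite('pics/cropB.png',cv2.resize(b,None,fx=3,fy=3,interpolation=cv2.INTER_CUBIC))
E
```

```text
(no output)
```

View pics/cropA.png

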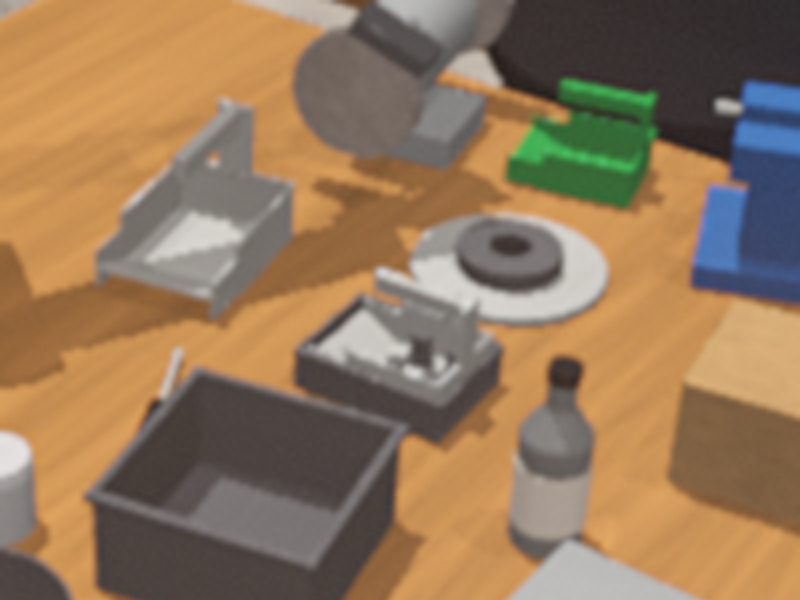

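View pics/cropB.png

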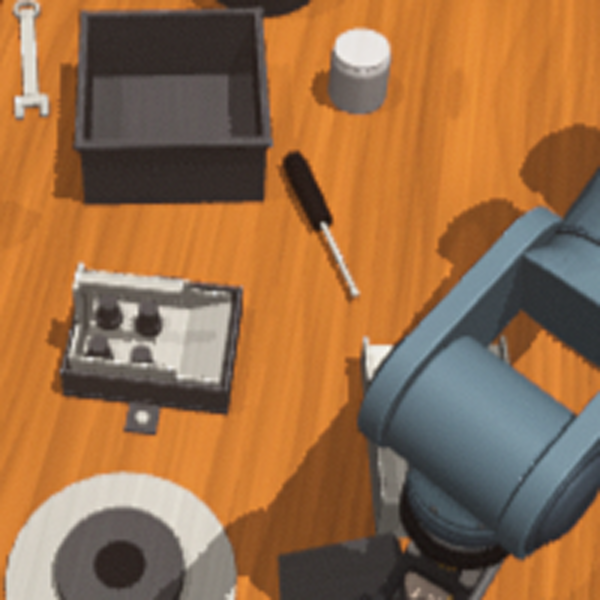

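The three scoop-like things in the scene picture are grey and large at (288,204), green at (385,186), and small bare steel in the dock at (341,233). The docked one is meant: it isn't green, it is smaller than the other grey one, and it holds the studs. Next I'll take sharper crops to fit its pose.

```bash
python3 - <<'E'
import cv2,numpy as np
a=cv2.imread('pics/scene0.png')[205:275,305:385];b=cv2.imread('pics/side0.png')[280:350,260:345]
cv2.imwrite('pics/cropA2.png',cv2.resize(a,None,fx=8,fy=8,interpolation=cv2.INTER_CUBIC))
cv2.imwrite('pics/cropB2.png',cv2.resize(b,None,fx=8,fy=8,interpolation=cv2.INTER_CUBIC))
E
```

```text
(no output)
```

View pics/cropA2.png

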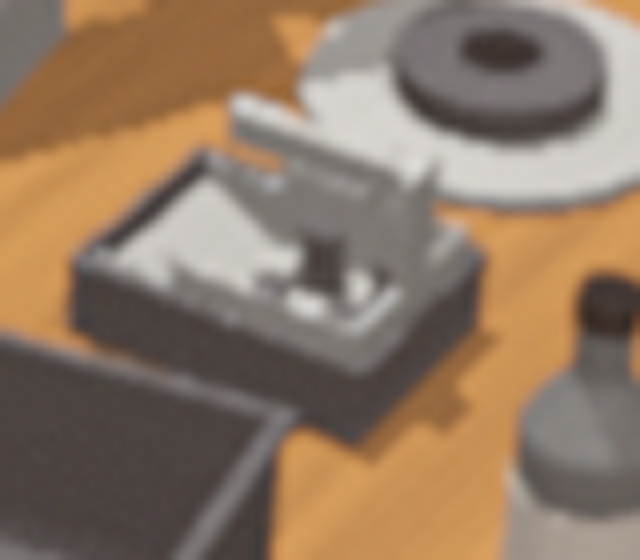

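View pics/cropB2.png

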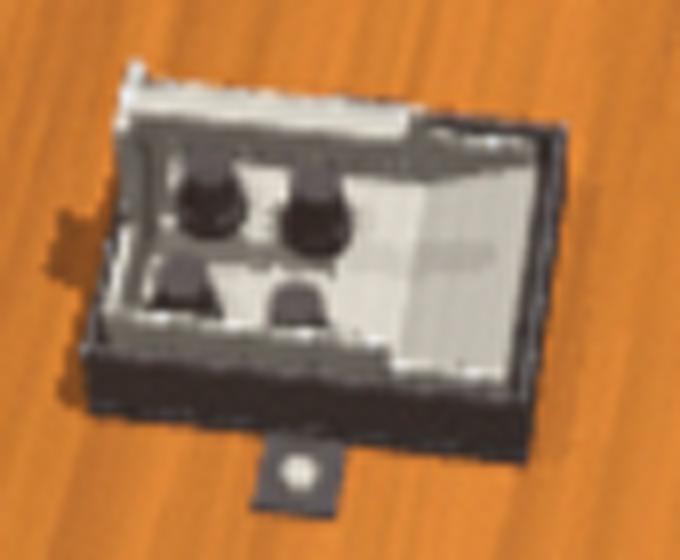

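The docked scoop has four studs near its back wall, and its nose points to world -x. The bar is at side crop (130..410, 85..135). I'll fit the dock and bin poses from the corners.

```bash
python3 - <<'E'
import cv2
a=cv2.imread('pics/scene0.png')[235:315,255:350];b=cv2.imread('pics/side0.png')[195:275,265:350]
cv2.imwrite('pics/binA.png',cv2.resize(a,None,fx=7,fy=7,interpolation=cv2.INTER_CUBIC))
cv2.imwrite('pics/binB.png',cv2.resize(b,None,fx=7,fy=7,interpolation=cv2.INTER_CUBIC))
E
cat > fit.py <<'E'
from h import *
from scipy.optimize import least_squares
np.set_printoptions(precision=4,suppress=True)
sc=env.camera('scene');sd=env.camera('side')
obs=[(sd,528,395,-79,60,43),(sd,525,462,-79,60,0),(sd,85,348,79,60,43),(sd,90,412,79,60,0),(sd,567,122,-79,-60,43),
(sc,355,375,79,-60,43),(sc,350,442,79,-60,0),(sc,75,262,-79,-60,43),(sc,75,325,-79,-60,0),(sc,205,152,-79,60,43),(sc,485,255,79,60,43)]
def W(q,x,y,z):
    c,s=np.cos(q[2]),np.sin(q[2]);return [q[0]+(c*x-s*y)/1e3,q[1]+(s*x+c*y)/1e3,z/1e3]
def px(p,u,v): return np.array([u/8+260,v/8+280]) if p is sd else np.array([u/8+305,v/8+205])
def R(q): return np.concatenate([proj(p,W(q,x,y,z))-px(p,u,v) for p,u,v,x,y,z in obs])
r=least_squares(R,[.6,.4,0],loss='soft_l1');print('dock',r.x,np.degrees(r.x[2]));print(R(r.x).reshape(-1,2))
q=r.x
# overlay scoop bar
sx=cv2.cvtColor(sd['frame'],cv2.COLOR_RGB2BGR);sy=cv2.cvtColor(sc['frame'],cv2.COLOR_RGB2BGR)
out=[]
for p,im,(u0,v0) in((sd,sx,(260,270)),(sc,sy,(305,195))):
    c=cv2.resize(im[v0:v0+80,u0:u0+90],None,fx=7,fy=7,interpolation=cv2.INTER_CUBIC)
    def L(a,b,col):
        A=(proj(p,W(q,*a))-[u0,v0]+.5)*7;B=(proj(p,W(q,*b))-[u0,v0]+.5)*7
        cv2.line(c,tuple(int(t) for t in A),tuple(int(t) for t in B),col,1)
    for z in(0,43):
        P=[(-79,-60,z),(79,-60,z),(79,60,z),(-79,60,z)]
        for i in range(4):L(P[i],P[(i+1)%4],(0,255,0))
    for z in(96,116):
        P=[(-30,-6,z),(64,-6,z),(64,6,z),(-30,6,z)]
        for i in range(4):L(P[i],P[(i+1)%4],(0,0,255))
    P=[(70,-51,58),(70,51,58)];L(*P,(255,0,0))
    out.append(c)
cv2.imwrite('pics/ov1.png',out[0]);cv2.imwrite('pics/ov2.png',out[1])
E
python3 fit.py
```

```text
dock [0.5328 0.2634 0.057 ] 3.2646460515067584
[[-0.2497  0.5066]
 [-0.0535  0.316 ]
 [-0.9883 -0.0456]
 [-0.5025  0.1973]
 [-0.2047 -0.3092]
 [ 0.2345 -0.1155]
 [ 0.0356  1.0968]
 [-1.8469 -0.5561]
 [-2.1553  0.9917]
 [-1.153  -1.1777]
 [-0.0668 -0.6616]]
```

View pics/ov1.png

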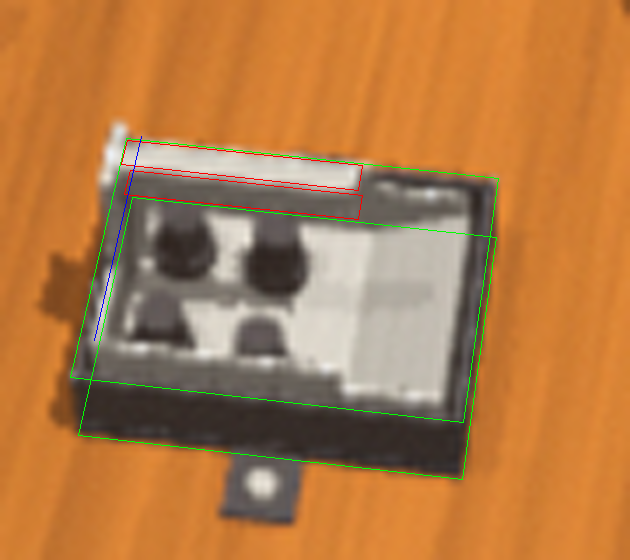

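View pics/ov2.png

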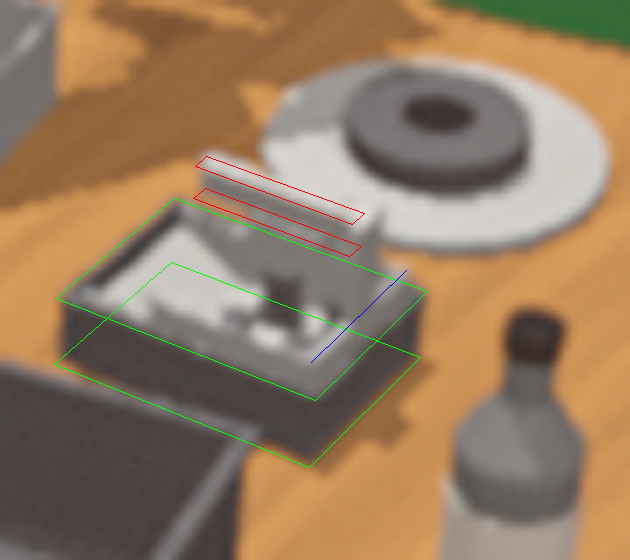

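View pics/binA.png

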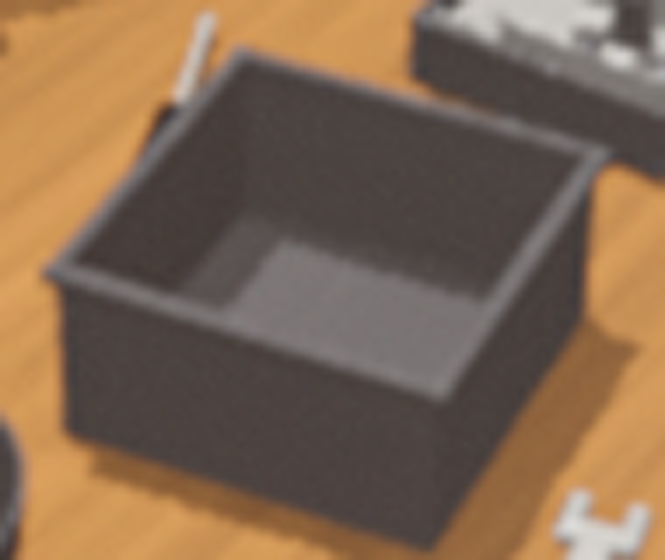

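View pics/binB.png

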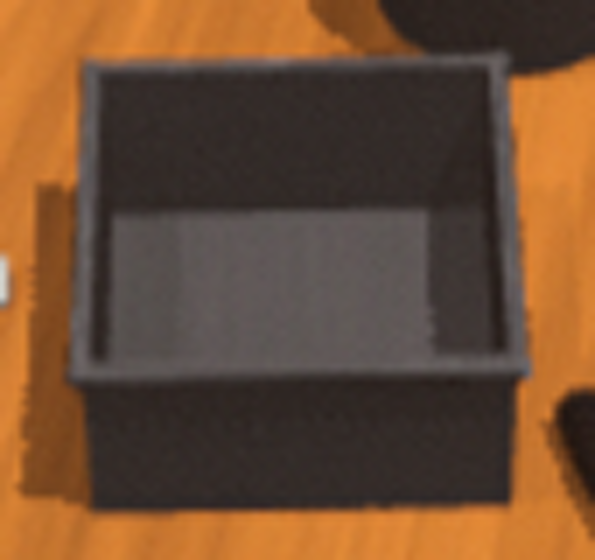

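The overlay agrees with the docked scoop to about 2 to 4 mm. Now the bin.

```bash
cat > fitb.py <<'E'
from h import *
from scipy.optimize import least_squares
np.set_printoptions(precision=4,suppress=True)
sc=env.camera('scene');sd=env.camera('side')
obs=[(sd,85,62,95,-95,100),(sd,508,57,-95,-95,100),(sd,525,375,-95,95,100),(sd,70,380,95,95,100),(sd,92,508,95,95,0),(sd,510,503,-95,95,0),
(sc,50,272,-95,-95,100),(sc,240,50,-95,95,100),(sc,605,152,95,95,100),(sc,440,400,95,-95,100),(sc,65,437,-95,-95,0),(sc,430,548,95,-95,0)]
def W(q,x,y,z):
    c,s=np.cos(q[2]),np.sin(q[2]);return [q[0]+(c*x-s*y)/1e3,q[1]+(s*x+c*y)/1e3,z/1e3]
def px(p,u,v): return np.array([u/7+264.5,v/7+194.5]) if p is sd else np.array([u/7+254.5,v/7+234.5])
for S in(None,sd,sc):
    o=[t for t in obs if S is None or t[0] is S]
    R=lambda q: np.concatenate([proj(p,W(q,x,y,z))-px(p,u,v) for p,u,v,x,y,z in o])
    r=least_squares(R,[.55,.05,0],loss='soft_l1');print('bin',r.x,np.degrees(r.x[2]));print(R(r.x).reshape(-1,2).tolist() if S is None else '')
E
python3 fitb.py
```

```text
bin [ 0.5723 -0.0162  0.2124] 12.170713703516062
[[0.9246051896109293, 0.8902747763898446], [-1.7631594135804676, 0.5823682324792401], [-1.168883836899056, -1.8276562051164262], [1.1379094722048535, -1.391559013741272], [0.03044272361938738, 1.2156459917190432], [0.0009552471514666649, 0.8160241175347096], [0.6732496623131965, -0.29712145082379493], [0.20683263793381457, 0.4875897632573185], [-0.7605666887261009, 0.5563323788719572], [-0.2241506074416293, -1.3173220496922795], [-0.5434956890559874, -0.06260427655274725], [0.1856204132093353, 1.6639477482197549]]
bin [ 0.5719 -0.0174  0.2043] 11.704143561145921

bin [ 0.5719 -0.0155  0.2155] 12.34781795273365
```

Request:
play_rows([
  [0,0,0,-5,0,0,0],
  [0,0,0,-5,0,0,0],
  [0,0,0,0,-2,4.2,0],
  [0,0,0,0,-2,4.2,0],
  [0,0,0,0,-2,4.2,0],
  [0,0,0,0,-2,4.2,0],
  [0,0,0,0,-2,4.2,0],
  [0,0,0,0,-2,4.2,0],
])

```text
clock: 2.7
tool_pos: [0.4458, 0.3814, 0.2883]
tool_rot: [[0.0, 0.405, 0.914], [0.0, 0.914, -0.405], [-1.0, 0.0, 0.0]]
wrist_force: [0.1, 1.0, 0.1]
grip_width: 0.0938
```

Request:
play_rows([
  [0,0,0,0,-1.65,3.5,0],
  [0,0,0,0,-1.65,3.5,0],
  [0,0,0,0,-1.65,3.5,0],
  [0,0,0,0,-1.65,3.5,0],
  [-0.119,0,0,0,0,0,0],
  [-0.119,0,0,0,0,0,0],
  [-0.119,0,0,0,0,0,0],
  [-0.119,0,0,0,0,0,0],
])

```text
clock: 3.7
tool_pos: [0.5463, 0.2655, 0.2882]
tool_rot: [[0.0, -0.063, 0.998], [-0.0, 0.998, 0.063], [-1.0, -0.0, 0.0]]
wrist_force: [0.2, -0.4, -0.3]
grip_width: 0.0933
```

```bash
python3 - <<'E'
from h import *
np.set_printoptions(precision=4,suppress=True)
s=env.sense();print(s['tool_pos'],s['tool_rot'],s['qpos'])
p=env.camera('wrist')
print([(np.round(d['location']).tolist(),d['score']) for d in env.tip_of('scoop_grip',p)])
f=p['frame'];im=cv2.cvtColor(f,cv2.COLOR_RGB2BGR)
q=[.5328,.2634,.057]
def W(x,y,z):
    c,s=np.cos(q[2]),np.sin(q[2]);return [q[0]+(c*x-s*y)/1e3,q[1]+(s*x+c*y)/1e3,z/1e3]
for B,zs in(([(-79,-60),(79,-60),(79,60),(-79,60)],43),([(-30,-6),(64,-6),(64,6),(-30,6)],116)):
    for i in range(4):
        a=proj(p,W(*B[i],zs));b=proj(p,W(*B[(i+1)%4],zs));cv2.line(im,tuple(a.astype(int).tolist()),tuple(b.astype(int).tolist()),(0,0,255),1)
print(proj(p,s['tool_pos']))
cv2.imwrite('pics/w1.png',im)
E
```

```text
[0.5463 0.2655 0.2882] [[ 0.    -0.063  0.998]
 [-0.     0.998  0.063]
 [-1.    -0.     0.   ]] [ 0.266   0.0816  1.5602 -0.      1.4998 -1.3679]
[([215.0, 324.0], 0.96)]
[318.8224 281.3734]
```

View pics/w1.png

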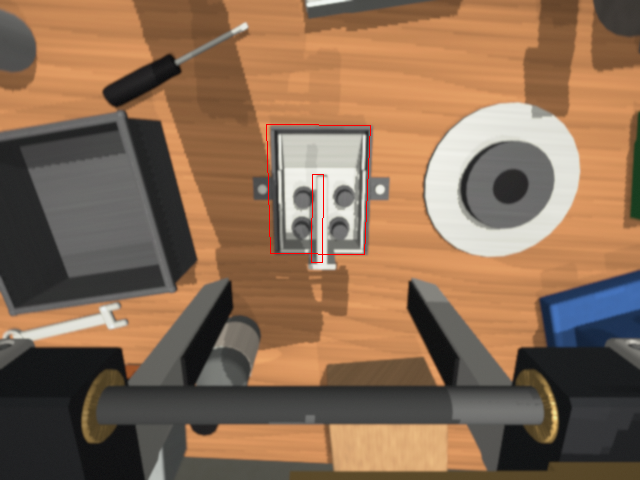

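```bash
python3 - <<'E'
from h import *
p=env.camera('wrist');im=cv2.cvtColor(p['frame'],cv2.COLOR_RGB2BGR)[110:280,240:400]
cv2.imwrite('pics/w2.png',cv2.resize(im,None,fx=3.5,fy=3.5,interpolation=cv2.INTER_CUBIC))
E
```

```text
(no output)
```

View pics/w2.png

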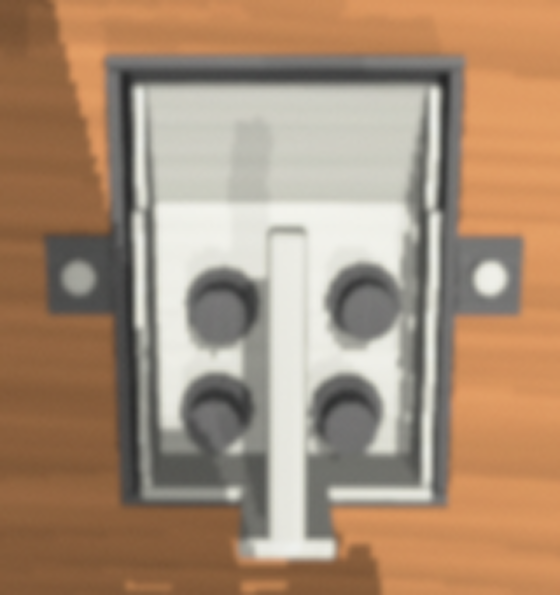

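```bash
python3 - <<'E'
from h import *
np.set_printoptions(precision=4,suppress=True)
p=env.camera('wrist');s=env.sense()
R=s['tool_rot'];t=s['tool_pos']
for u,v,z in((321.5,175.0,.116),(321.3,264,.116),(321.5,215,.116)):
    X=at_z(p,u,v,z);print(X,R.T@(X-t))
for q in('scene','side'):
    c=env.camera(q);d=env.tip_of('scoop_grip',c);print(q,[(x['location'],x['score']) for x in d][:2])
    print(proj(c,[.551,.264,.106]))
E
```

```text
[0.5031 0.2656 0.116 ] [ 0.1721  0.0024 -0.043 ]
[0.5983 0.2711 0.116 ] [0.1721 0.0025 0.0523]
[0.5442 0.2681 0.116 ] [ 0.1721  0.0026 -0.0019]
scene [([222.4, 342.9], 0.97), ([231.7, 324.3], 0.63)]
[344.3722 224.1123]
side [([298.4, 297.6], 0.96), ([327.8, 403.6], 0.91)]
[293.7962 295.0318]
```

Request:
play_rows([
  [0,0,0,2,0.25,-0.1,0],
  [0,0,0,4,0,0,0],
  [0,0,0,4,0,0,0],
  [0,0,0,3,0,0,0],
  [0,0,0,1,0,0,0],
  [0,0,0,0,0,0,0],
  [0,0,0,0,0,0,0],
  [0,0,0,0,0,0,0],
])

```text
clock: 5.1
tool_pos: [0.546, 0.2683, 0.1497]
tool_rot: [[0.002, -0.059, 0.998], [0.001, 0.998, 0.059], [-1.0, 0.001, 0.003]]
wrist_force: [-0.1, -1.1, -0.1]
grip_width: 0.094
```

```bash
python3 - <<'E'
from h import *
np.set_printoptions(precision=4,suppress=True)
s=env.sense();print(s['tool_pos'],s['wrist_force'])
p=env.camera('wrist');save(p,'w3')
p=env.camera('side');im=cv2.cvtColor(p['frame'],cv2.COLOR_RGB2BGR)[200:360,220:420]
cv2.imwrite('pics/s3.png',cv2.resize(im,None,fx=3.5,fy=3.5,interpolation=cv2.INTER_CUBIC))
E
```

```text
[0.546  0.2683 0.1497] [-0.0583 -1.1204 -0.1012]
```

View pics/w3.png

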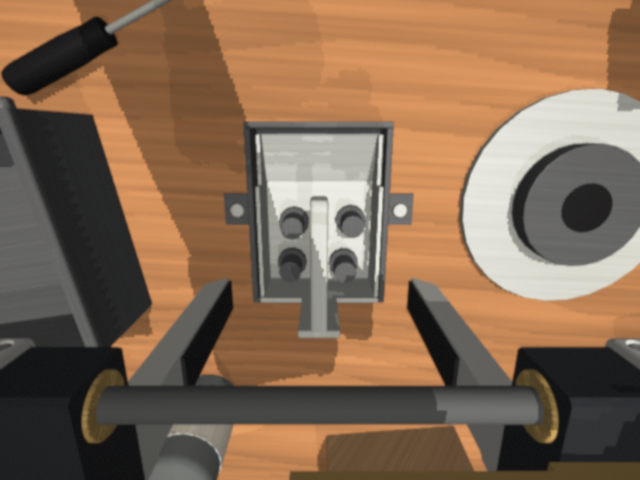

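View pics/s3.png

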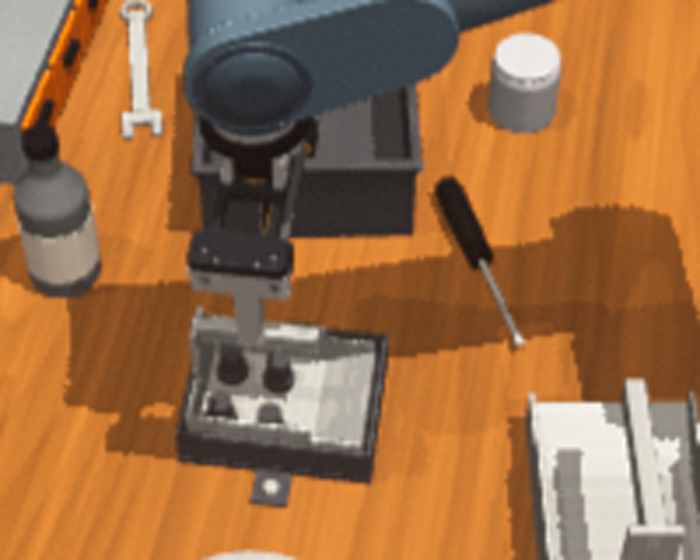

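Request:
play_rows([
  [0,0,0,2,0,0,0],
  [0,0,0,2,0,0,0],
  [0,0,0,1,0,0,0],
  [0,0,0,0.45,0,0,0],
  [0,0,0,0,0,0,0],
  [0,0,0,0,0,0,0],
  [0,0,0,0,0,0,100],
  [0,0,0,0,0,0,160],
])

```text
clock: 6.2
tool_pos: [0.5454, 0.2681, 0.0941]
tool_rot: [[0.001, -0.059, 0.998], [0.0, 0.998, 0.059], [-1.0, 0.0, 0.001]]
wrist_force: [-0.9, 0.2, 0.8]
grip_width: 0.0772
```

Request:
play_rows([
  [0,0,0,0,0,0,190],
  [0,0,0,0,0,0,210],
  [0,0,0,0,0,0,225],
  [0,0,0,0,0,0,255],
  [0,0,0,0,0,0,255],
  [0,0,0,0,0,0,255],
  [0,0,0,0,0,0,255],
  [0,0,0,0,0,0,255],
])

```text
clock: 7.2
tool_pos: [0.5452, 0.2678, 0.0936]
tool_rot: [[-0.0, -0.059, 0.998], [-0.001, 0.998, 0.059], [-1.0, -0.001, -0.0]]
wrist_force: [0.7, -1.3, -0.1]
grip_width: 0.0114
```

```bash
python3 - <<'E'
from h import *
np.set_printoptions(precision=4,suppress=True)
s=env.sense();print(s['tool_pos'],s['tool_rot'],s['wrist_force'],s['torque'],s['grip_width'],s['qpos'])
p=env.camera('wrist');save(p,'w4')
E
```

```text
[0.5452 0.2678 0.0936] [[-0.     -0.0592  0.9982]
 [-0.0005  0.9982  0.0592]
 [-1.     -0.0005 -0.0001]] [ 0.7055 -1.2506 -0.0696] [-0.2335 -0.016  -0.0893] 0.011427300166011154 [ 0.2703  0.2476  1.7375 -0.0005  1.1567 -1.3595]
```

View pics/w4.png

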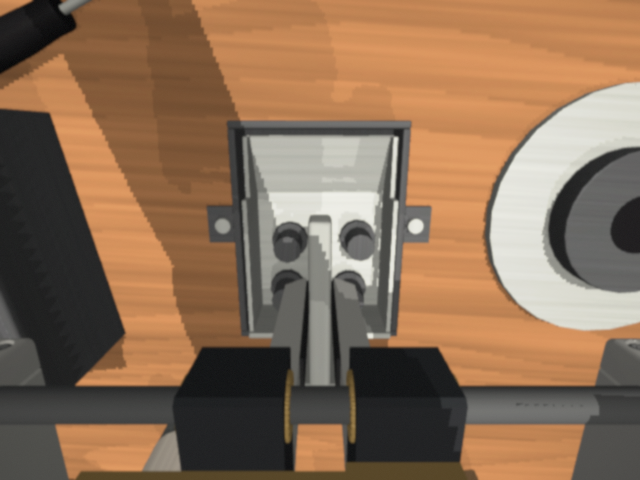

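Gripped, with the opening at 11.4 mm. Lifting straight up, gently.

Request:
play_rows([
  [0,0,0,-0.2,0,0,255],
  [0,0,0,-0.4,0,0,255],
  [0,0,0,-0.8,0,0,255],
  [0,0,0,-1.2,0,0,255],
  [0,0,0,-1.4,0,0,255],
  [0,0,0,-1.0,0,0,255],
  [0,0,0,-0.5,0,0,255],
  [0,0,0,0,0,0,255],
])

```text
clock: 8.25
tool_pos: [0.5453, 0.2681, 0.1491]
tool_rot: [[0.001, -0.059, 0.998], [0.0, 0.998, 0.059], [-1.0, 0.0, 0.001]]
wrist_force: [0.1, -0.7, -8.1]
grip_width: 0.0112
```

```bash
python3 - <<'E'
from h import *
np.set_printoptions(precision=4,suppress=True)
s=env.sense();print(s['tool_pos'],s['tool_rot'],s['wrist_force'],s['torque'],s['grip_width'],s['qpos'])
p=env.camera('wrist');im=cv2.cvtColor(p['frame'],cv2.COLOR_RGB2BGR)[100:400,180:460];cv2.imwrite('pics/w5.png',cv2.resize(im,None,fx=2,fy=2))
p=env.camera('side');im=cv2.cvtColor(p['frame'],cv2.COLOR_RGB2BGR)[180:360,220:420];cv2.imwrite('pics/s5.png',cv2.resize(im,None,fx=3.3,fy=3.3))
p=env.camera('scene');im=cv2.cvtColor(p['frame'],cv2.COLOR_RGB2BGR)[150:310,240:440];cv2.imwrite('pics/c5.png',cv2.resize(im,None,fx=3.6,fy=3.6))
E
```

```text
[0.5453 0.2681 0.1491] [[ 0.0007 -0.0591  0.9983]
 [ 0.0002  0.9983  0.0591]
 [-1.      0.0002  0.0007]] [ 0.0643 -0.7322 -8.0902] [ 0.0342  0.0495 -0.0236] 0.011233524189624701 [ 0.2705  0.1842  1.7028  0.      1.2539 -1.3595]
```

View pics/w5.png

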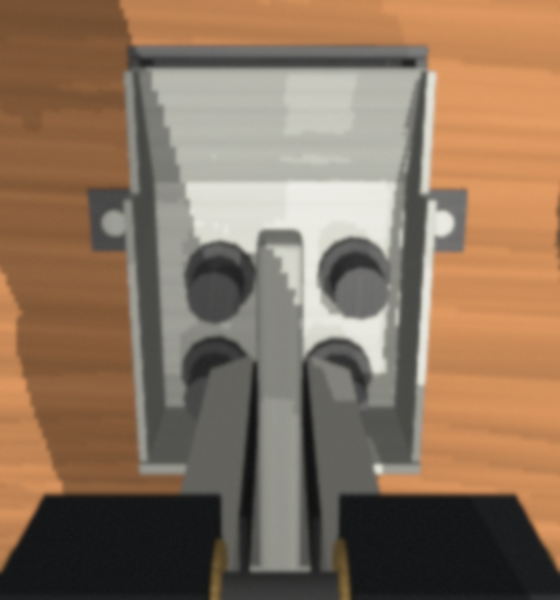

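View pics/s5.png

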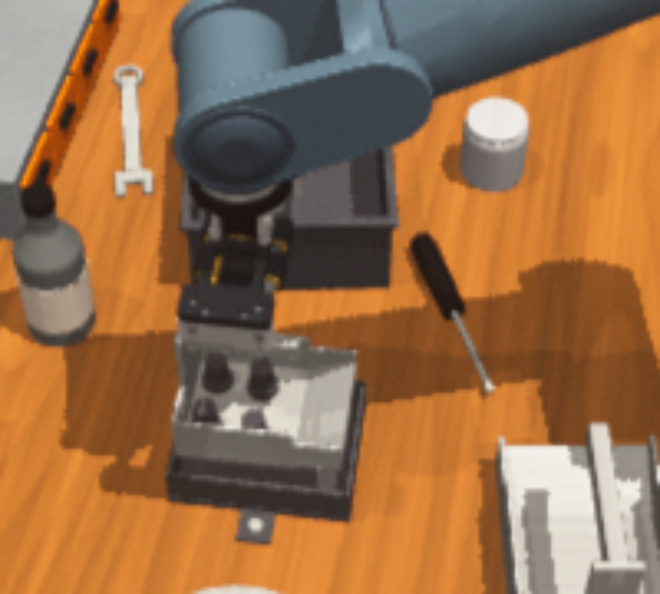

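View pics/c5.png

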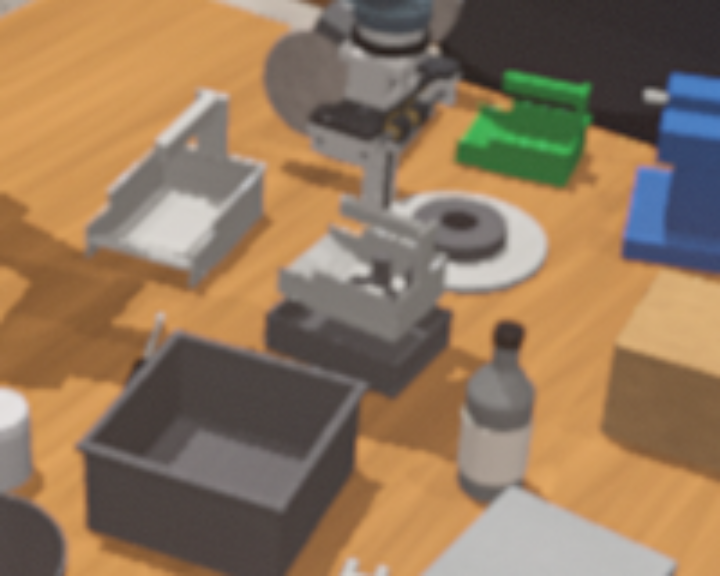

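The scoop is held level and clear of the dock walls, and all four studs are upright. I'll lift further while planning the wrist route.

Request:
play_rows([
  [0,0,0,-1,0,0,255],
  [0,0,0,-2,0,0,255],
  [0,0,0,-2.5,0,0,255],
  [0,0,0,-2.5,0,0,255],
  [0,0,0,-2.5,0,0,255],
  [0,0,0,-2,0,0,255],
  [0,0,0,-1,0,0,255],
  [0,0,0,0,0,0,255],
])

```text
clock: 9.4
tool_pos: [0.5454, 0.2681, 0.2844]
tool_rot: [[0.001, -0.059, 0.998], [0.0, 0.998, 0.059], [-1.0, 0.0, 0.001]]
wrist_force: [0.1, -0.2, -6.6]
grip_width: 0.0112
```

```bash
cat > kin.py <<'E'
import numpy as np
from scipy.optimize import least_squares
from scipy.spatial.transform import Rotation as Ro
D=[([.98,.245,1.558,0,1.339,-.174],[.263,.594,.188]),([.266,.0816,1.5602,0,1.4998,-1.3679],[.5463,.2655,.2882]),
([.2703,.2476,1.7375,0,1.1567,-1.3595],[.5452,.2678,.0936]),([.2705,.1842,1.7028,0,1.2539,-1.3595],[.5453,.2681,.1491])]
def fk(q,P):
    h,L1,L2,L3=P[:4];ax=lambda a,t:Ro.from_rotvec(np.array(a)*t).as_matrix()
    R=ax([0,0,1.],q[0])@ax([0,1.,0],q[1]);p=np.array([0,0,h])+R@[0,0,L1]
    R=R@ax([0,1.,0],q[2]);p=p+R@[0,0,L2]
    R=R@ax([0,0,1.],q[3])@ax([0,1.,0],q[4])@ax([0,0,1.],q[5]);p=p+R@[0,0,L3]
    return p,np.column_stack([R[:,2],R[:,1],-R[:,0]])
E
python3 - <<'E'
from kin import *
from h import *
np.set_printoptions(precision=4,suppress=True)
s=env.sense();print(s['qpos'],s['tool_pos'])
A=[];b=[]
for q,p in D+[(s['qpos'],s['tool_pos'])]:
    r=np.hypot(p[0],p[1]);a=q[1]+q[2]
    A+= [[0,np.sin(q[1]),np.sin(a)],[1,np.cos(q[1]),np.cos(a)]];b+=[r,p[2]]
x,res,_,_=np.linalg.lstsq(np.array(A),np.array(b),rcond=None);print(x,np.array(A)@x-b)
for q,p in D: print(fk(q,[x[0]+.2,x[1],x[2],.2]))
E
```

```text
[ 0.2705  0.0832  1.5651  0.      1.4919 -1.3595] [0.5454 0.2681 0.2844]
[0.0115 0.3216 0.5813] [-0.0059  0.0017 -0.0013  0.0025  0.0035 -0.0044  0.0038 -0.0023 -0.0015
  0.0024]
(array([0.3585, 0.5345, 0.1897]), array([[-0.0002, -0.9144,  0.4048],
       [-0.0003,  0.4048,  0.9144],
       [-1.    ,  0.0001, -0.0004]]))
(array([0.5848, 0.1593, 0.2907]), array([[-0.    , -0.998 , -0.0631],
       [-0.    , -0.0631,  0.998 ],
       [-1.    ,  0.    , -0.    ]]))
(array([0.5887, 0.1631, 0.0892]), array([[-0.0002, -0.9983, -0.059 ],
       [-0.0001, -0.059 ,  0.9983],
       [-1.    ,  0.0002, -0.    ]]))
(array([0.5893, 0.1634, 0.1468]), array([[ 0.0007, -0.9982, -0.0592],
       [ 0.0002, -0.0592,  0.9982],
       [-1.    , -0.0007,  0.0001]]))
```

```bash
python3 - <<'E'
from kin import *
from h import *
np.set_printoptions(precision=5,suppress=True)
s=env.sense()
A=[];b=[]
for q,p in D+[(s['qpos'],s['tool_pos'])]:
    c,sn=np.cos(q[0]),np.sin(q[0]);r=c*p[0]+sn*p[1];print('lat',-sn*p[0]+c*p[1]);a=q[1]+q[2]
    A+= [[0,np.sin(q[1]),np.sin(a),0],[1,np.cos(q[1]),np.cos(a),0]];b+=[r,p[2]]
A=np.array(A)
for M in (A[:,:3],):
    x,res,_,_=np.linalg.lstsq(M,np.array(b),rcond=None);print(x,M@x-b)
# with forearm perpendicular offset d: r+= d cos a , z -= d sin a ; and base offset r0
A2=[]
for q,p in D+[(s['qpos'],s['tool_pos'])]:
    a=q[1]+q[2];A2+=[[0,np.sin(q[1]),np.sin(a),np.cos(a)],[1,np.cos(q[1]),np.cos(a),-np.sin(a)]]
x,res,rk,sv=np.linalg.lstsq(np.array(A2),np.array(b),rcond=None);print(x,sv,np.array(A2)@x-b)
E
```

```text
lat 0.11245058433974484
lat 0.11255420237393582
lat 0.11249679812487351
lat 0.11263978330044164
lat 0.1126047718798098
[0.01361 0.31722 0.57153] [-0.00668  0.00184 -0.00094  0.00103  0.00401 -0.00251  0.00418 -0.00136
 -0.00107  0.00101]
[-0.02123  0.41558  0.5692   0.06452] [3.85751 2.25167 0.21152 0.06963] [ 0.00006  0.00016  0.00018  0.00002  0.00001 -0.00012 -0.00008 -0.0001
 -0.00021  0.00004]
```

```bash
python3 - <<'E'
from h import *
p=env.camera('scene');im=cv2.cvtColor(p['frame'],cv2.COLOR_RGB2BGR)[0:290,140:450];cv2.imwrite('pics/c6.png',cv2.resize(im,None,fx=2,fy=2))
p=env.camera('side');im=cv2.cvtColor(p['frame'],cv2.COLOR_RGB2BGR);cv2.imwrite('pics/s6.png',im)
E
```

```text
(no output)
```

View pics/c6.png

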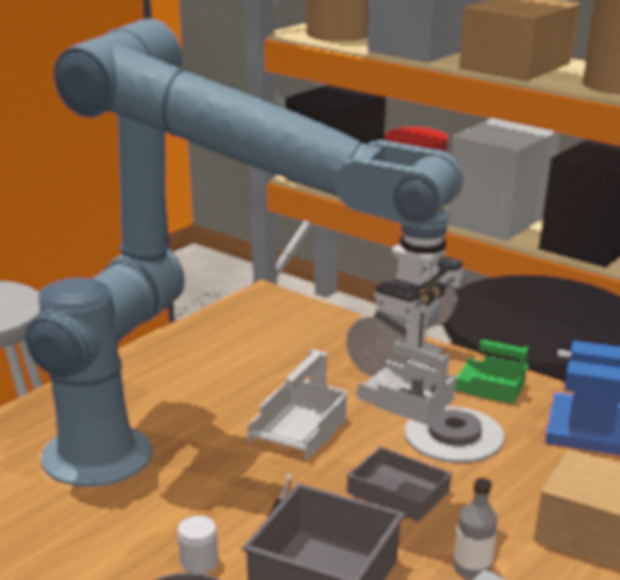

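View pics/s6.png

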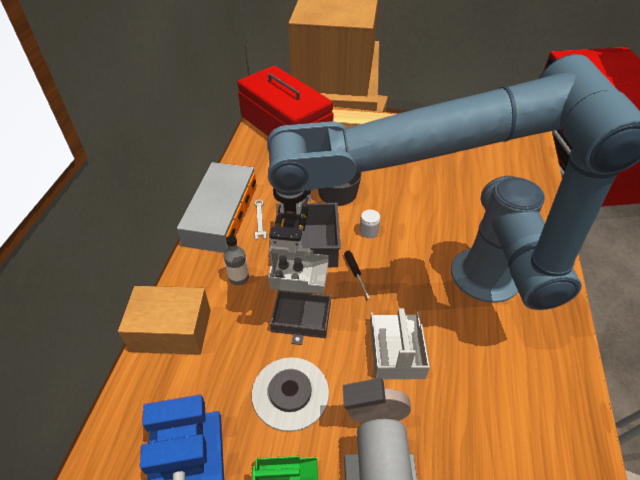

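```bash
cat > kin.py <<'E'
import numpy as np
from scipy.optimize import least_squares
from scipy.spatial.transform import Rotation as Ro
lo=np.array([-3.13,-1.02,.13,-.95,.21,-2.74]);hi=np.array([3.13,2.26,2.54,4.09,2.88,2.74])
L3=.25; s4=1
def fk(q,L3=None,s4=1):
    L3=globals()['L3'] if L3 is None else L3
    ax=lambda a,t:Ro.from_rotvec(np.array(a)*t).as_matrix()
    R=ax([0,0,1.],q[0])@ax([0,1.,0],q[1]);p=np.array([0,0,L3-.02123])+ax([0,0,1.],q[0])@[0,.1125,0]+R@[0,0,.41558]
    R=R@ax([0,1.,0],q[2]);p=p+R@[.06452,0,.5692]
    R=R@ax([0,0,1.],s4*q[3])@ax([0,1.,0],q[4])@ax([0,0,1.],q[5]);p=p+R@[0,0,L3]
    return p,np.column_stack([R[:,2],-R[:,0],-R[:,1]])
def ik(p,R,q0,**k):
    def f(q):
        a,b=fk(q,**k);return np.r_[(a-p)*5,Ro.from_matrix(R.T@b).as_rotvec()]
    r=least_squares(f,np.clip(q0,lo+1e-3,hi-1e-3),bounds=(lo,hi));return r.x,np.abs(r.fun).max()
def tilt(psi,th):
    # tool: level (th=0) pointing down, scoop x azimuth psi; th=nose-down tilt about jaw axis
    c,s=np.cos(psi),np.sin(psi)
    e=np.array([c,s,0]);z=np.array([0,0,1.])
    x=-np.cos(th)*z+np.sin(th)*e; zz=np.cos(th)*e+np.sin(th)*z
    return np.column_stack([x,np.cross(zz,x),zz])
E
python3 - <<'E'
from kin import *
np.set_printoptions(precision=3,suppress=True)
print(fk([.2703,.2476,1.7375,0,1.1567,-1.3595]))
binc=np.array([.572,-.016]);
def grip_to_tcp(g,R): return g+.011*R[:,0]
q0=np.array([.27,.08,1.56,0,1.49,-1.36])
for s4 in(1,-1):
  for pd in(-120,-100,-80,-60,-40,40,60,80,100,120):
    psi=np.radians(pd);e=np.array([np.cos(psi),np.sin(psi),0]);q=q0.copy();q[5]=-psi-np.pi/2+ -.1
    q[5]=(q[5]+np.pi)%(2*np.pi)-np.pi
    ok=[]
    for td in range(0,96,5):
        th=np.radians(td);R=tilt(psi,th)
        # nose lip rel grip: -82 along scoop x (tool z), -74 along scoop z (=+74 tool x)
        lip=np.r_[binc,.15]
        lip[:2]+=0
        g=lip+.082*R[:,2]-.074*R[:,0]
        q,e_=ik(grip_to_tcp(g,R),R,q,s4=s4);ok.append(e_)
        if td in(0,45,90): print(s4,pd,td,q,round(e_,4))
E
```

```text
(array([0.545, 0.268, 0.093]), array([[-0.   , -0.059,  0.998],
       [-0.   ,  0.998,  0.059],
       [-1.   , -0.   , -0.   ]]))
1 -120 0 [-0.373 -0.042  1.821 -0.     1.362  0.151] 0.0
1 -120 45 [ 0.02   0.289  1.522 -0.664  1.759  0.561] 0.0
1 -120 90 [ 0.166  0.702  1.244 -0.95   2.204  0.667] 0.2218
1 -100 0 [-0.372  0.027  1.752 -0.     1.362 -0.197] 0.0
1 -100 45 [ 0.054  0.178  1.652 -0.76   1.544  0.343] 0.0
1 -100 90 [ 0.236  0.53   1.434 -0.95   1.961  0.598] 0.3618
1 -80 0 [-0.354  0.095  1.682 -0.     1.365 -0.529] 0.0
1 -80 45 [ 0.059  0.048  1.793 -0.817  1.3    0.115] 0.0
1 -80 90 [ 0.274  0.306  1.647 -0.95   1.675  0.443] 0.5272
1 -60 0 [-0.324  0.154  1.617 -0.     1.371 -0.847] 0.0
1 -60 45 [ 0.026 -0.092  1.931 -0.809  1.032 -0.161] 0.0
1 -60 90 [ 0.219 -0.081  1.968 -0.95   1.186  0.083] 0.6809
1 -40 0 [-0.285  0.2    1.565 -0.     1.377 -1.158] 0.0
1 -40 45 [-0.053 -0.227  2.05  -0.664  0.762 -0.567] 0.0
1 -40 90 [-0.135 -0.714  2.521 -0.95   0.237 -0.492] 0.3766
1 40 0 [-0.12   0.194  1.572 -0.     1.376 -2.389] 0.0
1 40 45 [-0.418 -0.226  1.994  0.619  1.07
[... 1778 characters left out ...]
0 [-0.094  0.146  1.626  0.     1.37  -2.712] 0.0
-1 60 45 [-0.374 -0.124  1.863 -0.523  1.265 -2.74 ] 0.3414
-1 60 90 [-0.681 -0.216  2.044 -0.95   1.381 -2.74 ] 0.6255
-1 80 0 [-0.002  0.095  1.689  0.135  1.343 -2.74 ] 0.1998
-1 80 45 [-0.332 -0.013  1.732 -0.461  1.455 -2.74 ] 0.5943
-1 80 90 [-0.666  0.192  1.7   -0.95   1.808 -2.74 ] 0.9029
-1 100 0 [-0.125  0.004  1.778 -0.061  1.357  2.74 ] 0.0888
-1 100 45 [-0.467  0.197  1.63  -0.621  1.803  2.492] 0.0
-1 100 90 [-0.627  0.591  1.462 -0.95   2.254  2.386] 0.1076
-1 120 0 [-0.109 -0.052  1.831  0.     1.363  2.509] 0.0
-1 120 45 [-0.404  0.304  1.503 -0.477  1.966  2.254] 0.0
-1 120 90 [-0.52   0.759  1.247 -0.945  2.471  2.396] 0.0
```

```bash
python3 - <<'E'
from kin import *
from workcell import env
s=env.sense();print(s['qpos'],s['tool_rot'])
for s4 in(1,-1):print(s4,fk(s['qpos'],s4=s4)[1]-s['tool_rot'])
E
```

```text
[ 2.70450429e-01  8.44301155e-02  1.56730121e+00 -2.11079081e-05
  1.49188320e+00 -1.35947125e+00] [[-1.94275125e-03 -5.90930204e-02  9.98250590e-01]
 [-5.60450371e-04  9.98252382e-01  5.90920357e-02]
 [-9.99997956e-01 -4.44668788e-04 -1.97247477e-03]]
1 [[ 1.03432887e-16  2.70616862e-16  2.22044605e-16]
 [-2.08492078e-16  1.11022302e-16 -2.98372438e-16]
 [-1.11022302e-16 -2.05673152e-16  1.00613962e-16]]
-1 [[-1.12435112e-05  3.40227624e-06  1.79452358e-07]
 [ 4.05546977e-05  2.18875532e-07 -3.32687853e-06]
 [-1.11022302e-16  4.11415589e-05 -8.82602107e-06]]
```

```bash
python3 - <<'E'
from kin import *
np.set_printoptions(precision=2,suppress=True)
binc=np.array([.572,-.016])
for L3_ in (.2,.25,.3):
  for pd in(-180,-160,-150,-140,-130,110,115,120,130,140):
    psi=np.radians(pd);q=np.array([-.2,.08,1.56,0,1.49,0]);q[5]=(q[0]-psi-np.pi/2+np.pi)%(2*np.pi)-np.pi
    res=[];mx=0
    for td in range(0,91,5):
        R=tilt(psi,np.radians(td));lip=np.r_[binc,.14]
        g=lip+.082*R[:,2]-.074*R[:,0];q,e_=ik(g+.011*R[:,0],R,q,L3=L3_);mx=max(mx,e_)
        if td in(0,90):res.append(q.copy())
    print(L3_,pd,round(mx,3),res[0],res[1])
E
```

```text
0.2 -180 0.0 [-0.26 -0.16  1.95 -0.    1.35  1.31] [-0.15  0.83  1.06 -0.47  2.79  1.13]
0.2 -160 0.0 [-0.32 -0.14  1.93 -0.    1.35  0.9 ] [-0.05  0.8   1.1  -0.91  2.63  0.73]
0.2 -150 0.044 [-0.34 -0.12  1.91 -0.    1.35  0.71] [-0.    0.76  1.16 -0.95  2.52  0.7 ]
0.2 -140 0.108 [-0.35 -0.09  1.89 -0.    1.35  0.52] [ 0.04  0.71  1.22 -0.95  2.41  0.69]
0.2 -130 0.175 [-0.37 -0.07  1.86 -0.    1.34  0.33] [ 0.08  0.65  1.28 -0.95  2.29  0.68]
0.2 110 0.0 [-0.1  -0.01  1.81 -0.    1.34  2.7 ] [-0.54  0.56  1.47  1.08  2.34  2.48]
0.2 115 0.0 [-0.1  -0.03  1.83 -0.    1.34  2.6 ] [-0.51  0.59  1.42  1.04  2.4   2.46]
0.2 120 0.0 [-0.11 -0.04  1.84 -0.    1.34  2.51] [-0.49  0.63  1.37  0.99  2.45  2.44]
0.2 130 0.0 [-0.13 -0.08  1.87 -0.    1.35  2.32] [-0.43  0.69  1.28  0.89  2.56  2.37]
0.2 140 0.0 [-0.15 -0.1   1.9  -0.    1.35  2.12] [-0.38  0.74  1.2   0.75  2.66  2.26]
0.25 -180 0.0 [-0.26 -0.16  1.95 -0.    1.35  1.31] [-0.15  1.01  0.85 -0.47  2.81  1.13]
0.25 -160 0.0 [-0.32 -0.14  1.93 -0.    1.35  0.9 ] [-0.02  0.97  0.92 -0.89  2.65  0.74]
0.25 -150 0.031 [-0.34 -0.12 
[... 881 characters left out ...]
37 [-0.34 -0.12  1.91 -0.    1.35  0.71] [ 0.05  1.1   0.78 -0.95  2.58  0.68]
0.3 -140 0.085 [-0.35 -0.09  1.89 -0.    1.35  0.52] [ 0.11  1.02  0.89 -0.95  2.46  0.69]
0.3 -130 0.135 [-0.37 -0.07  1.86 -0.    1.34  0.33] [ 0.17  0.94  1.01 -0.95  2.34  0.7 ]
0.3 110 0.0 [-0.1  -0.01  1.81 -0.    1.34  2.7 ] [-0.62  0.84  1.24  0.95  2.37  2.36]
0.3 115 0.0 [-0.1  -0.03  1.83 -0.    1.34  2.6 ] [-0.58  0.88  1.17  0.92  2.43  2.36]
0.3 120 0.0 [-0.11 -0.04  1.84 -0.    1.34  2.51] [-0.55  0.92  1.1   0.89  2.48  2.35]
0.3 130 0.0 [-0.13 -0.08  1.87 -0.    1.35  2.32] [-0.48  1.    0.97  0.82  2.59  2.31]
0.3 140 0.0 [-0.15 -0.1   1.9  -0.    1.35  2.12] [-0.41  1.07  0.84  0.71  2.7   2.23]
```

Kinematics recovered (wrist roll range -0.95 to 4.09). Tipping needs the scoop to point about azimuth 115°, reached the long way round. I'll spin it level at this height.

Request:
play_rows([
  [0.08,0,0,0,0,0,255],
  [0.15,0,0,0,0,0,255],
  [0.17,0,0,0,0,0,255],
  [0.17,0,0,0,0,0,255],
  [0.17,0,0,0,0,0,255],
  [0.17,0,0,0,0,0,255],
  [0.14,0,0,0,0,0,255],
  [0.07,0,0,0,0,0,255],
])

```text
clock: 10.5
tool_pos: [0.5445, 0.2679, 0.282]
tool_rot: [[-0.003, 0.874, 0.486], [-0.001, 0.486, -0.874], [-1.0, -0.003, -0.001]]
wrist_force: [-0.5, 0.1, -7.8]
grip_width: 0.0115
```

```bash
python3 - <<'E'
from h import *
np.set_printoptions(precision=4,suppress=True)
s=env.sense();print(s['tool_pos'],s['wrist_force'],s['torque'],s['grip_width'],s['qpos'])
p=env.camera('wrist');im=cv2.cvtColor(p['frame'],cv2.COLOR_RGB2BGR);cv2.imwrite('pics/w7.png',im)
p=env.camera('side')
for n,u,v in(('oil',236,280),('toolboxnear',290,150),('toolbox right',332,133),('tub',339,200),('greybox',190,240),('can',370,235)): print(n,at_z(p,u,v,0))
E
```

```text
[0.5445 0.2679 0.282 ] [-0.4607  0.0815 -7.8497] [0.052  0.0565 0.008 ] 0.011477120983497475 [ 0.2705  0.085   1.5677  0.0001  1.4917 -0.2368]
oil [0.7616 0.1668 0.    ]
toolboxnear [ 0.7442 -0.5085  0.    ]
toolbox right [ 0.5977 -0.6535  0.    ]
tub [ 0.504 -0.254  0.   ]
greybox [0.9637 0.0329 0.    ]
can [ 0.3738 -0.1024  0.    ]
```

View pics/w7.png

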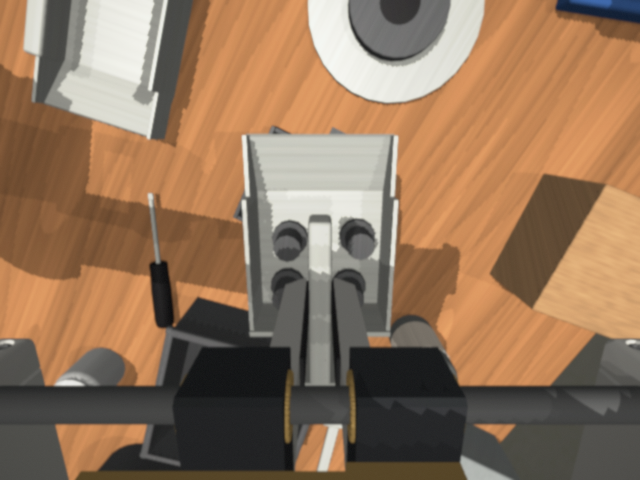

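Request:
play_rows([
  [0.1,0,0,0,0,0,255],
  [0.18,0,0,0,0,0,255],
  [0.18,0,0,0,0,0,255],
  [0.18,0,0,0,0,0,255],
  [0.18,0,0,0,0,0,255],
  [0.18,0,0,0,0,0,255],
  [0.18,0,0,0,0,0,255],
  [0.1,0,0,0,0,0,255],
])

```text
clock: 11.6
tool_pos: [0.5448, 0.2679, 0.2827]
tool_rot: [[-0.001, 0.716, -0.698], [-0.0, -0.698, -0.716], [-1.0, -0.001, 0.001]]
wrist_force: [-0.3, 0.5, -6.2]
grip_width: 0.0114
```

```bash
python3 - <<'E'
from h import *
np.set_printoptions(precision=4,suppress=True)
s=env.sense();print(s['tool_pos'],s['tool_rot'],s['qpos'],s['torque'])
R=s['tool_rot'];print(R.T@(np.array([.537,.058,.282])-s['tool_pos'])*100, np.degrees(np.arctan2(R[1,2],R[0,2])))
E
```

```text
[0.5448 0.2679 0.2827] [[-0.0014  0.7163 -0.6978]
 [-0.0004 -0.6978 -0.7163]
 [-1.     -0.0007  0.0012]] [0.2705 0.0845 1.567  0.     1.4916 1.0429] [ 0.0019  0.0466 -0.0075]
[ 0.0756 14.089  15.5833] -134.2525605629262
```

Request:
play_rows([
  [0,0,0,0,0.8,0.9,255],
  [0,0,0,0,1.7,1.9,255],
  [0,0,0,0,2.4,2.6,255],
  [0,0,0,0,2.6,2.9,255],
  [0,0,0,0,2.6,2.9,255],
  [0,0,0,0,2.1,2.3,255],
  [0,0,0,0,1.3,1.4,255],
  [0,0,0,0,0.6,0.7,255],
])

```text
clock: 12.6
tool_pos: [0.5376, 0.0569, 0.2835]
tool_rot: [[-0.0, 0.718, -0.696], [0.0, -0.696, -0.718], [-1.0, -0.0, 0.0]]
wrist_force: [-0.5, 0.7, -6.5]
grip_width: 0.0111
```

Request:
play_rows([
  [0.1,0,0,0,0,0,255],
  [0.18,0,0,0,0,0,255],
  [0.18,0,0,0,0,0,255],
  [0.18,0,0,0,0,0,255],
  [0.18,0,0,0,0,0,255],
  [0.18,0,0,0,0,0,255],
  [0.16,0,0,0,0,0,255],
  [0.1,0,0,0,0,0,255],
])

```text
clock: 13.6
tool_pos: [0.5377, 0.0586, 0.2835]
tool_rot: [[-0.0, -0.445, -0.896], [0.0, -0.896, 0.445], [-1.0, -0.0, 0.0]]
wrist_force: [-0.0, 0.1, -6.9]
grip_width: 0.0114
```

```bash
python3 - <<'E'
from h import *
np.set_printoptions(precision=4,suppress=True)
s=env.sense();print(s['tool_pos'],s['tool_rot'],s['qpos'],s['torque'])
R=s['tool_rot'];print(np.degrees(np.arctan2(R[1,2],R[0,2])))
p=env.camera('wrist');im=cv2.cvtColor(p['frame'],cv2.COLOR_RGB2BGR);cv2.imwrite('pics/w8.png',im)
p=env.camera('scene');im=cv2.cvtColor(p['frame'],cv2.COLOR_RGB2BGR);cv2.imwrite('pics/c8.png',im)
E
```

```text
[0.5377 0.0586 0.2835] [[-0.0002 -0.4447 -0.8957]
 [ 0.0003 -0.8957  0.4447]
 [-1.     -0.0002  0.0003]] [-0.1014 -0.0779  1.7282  0.0003  1.4915  1.9301] [ 0.0111  0.0694 -0.0441]
153.59896261416932
```

View pics/w8.png

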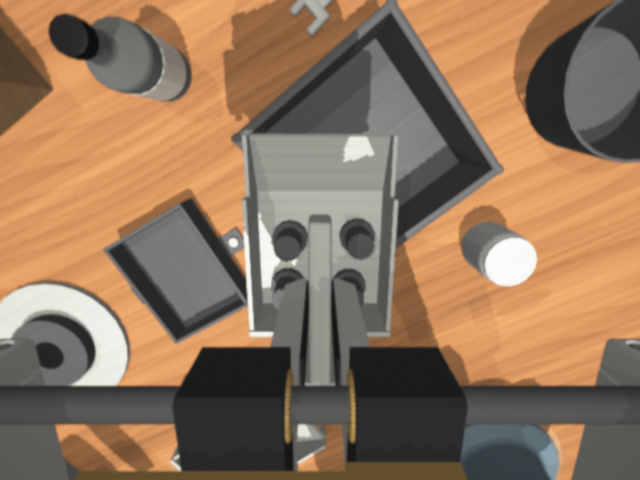

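View pics/c8.png

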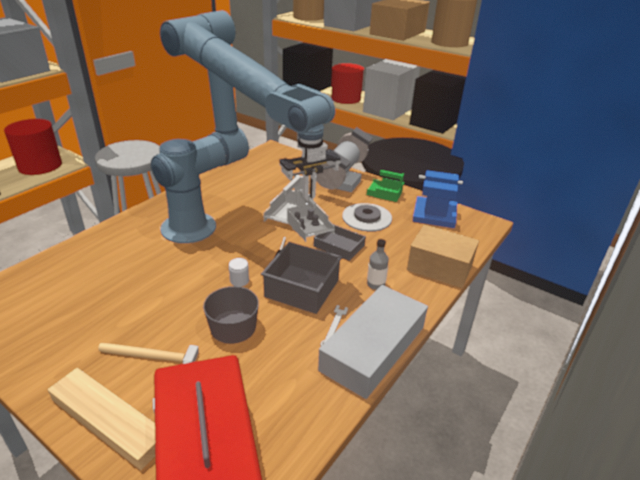

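Request:
play_rows([
  [0.1,0,0,0,0,0,255],
  [0.18,0,0,0,0,0,255],
  [0.18,0,0,0,0,0,255],
  [0.16,0,0,0,0,0,255],
  [0,0,0,1.5,0.1,0.6,255],
  [0,0,0,2.5,0.15,0.7,255],
  [0,0,0,2.5,0.15,0.7,255],
  [0,0,0,1.5,0.1,0.5,255],
])

```text
clock: 14.7
tool_pos: [0.5199, 0.0783, 0.2011]
tool_rot: [[-0.004, -0.88, -0.475], [0.0, -0.475, 0.88], [-1.0, 0.003, 0.002]]
wrist_force: [-0.0, 0.6, -7.5]
grip_width: 0.0114
```

```bash
cat > st.py <<'E'
from h import *
np.set_printoptions(precision=4,suppress=True)
def st(n,cams=('scene','wrist','side')):
    s=env.sense();R=s['tool_rot'];t=s['tool_pos']
    lip=t+R@np.array([.063,0,-.082]);xh=R[:,0]
    print('t',s['clock'],'lip',lip,'tcp',t,'psi',np.degrees(np.arctan2(R[1,2],R[0,2])),'azx',np.degrees(np.arctan2(xh[1],xh[0])),'tilt',np.degrees(np.arcsin(R[2,2])));print('q',s['qpos'],s['wrist_force'],s['torque'],s['grip_width'],'roll',R[2,1])
    ims=[cv2.cvtColor(env.camera(c)['frame'],cv2.COLOR_RGB2BGR) for c in cams]
    if 'scene' in cams: ims[0]=cv2.resize(ims[0][120:360,160:480],(640,480))
    if len(ims)>2: ims[2]=cv2.resize(ims[2][90:330,180:500],(640,480))
    im=np.hstack([cv2.resize(i,(400,300)) for i in ims[:2]])
    if len(ims)>2: im=np.vstack([im,np.hstack([cv2.resize(ims[2],(400,300)),np.zeros((300,400,3),np.uint8)])])
    cv2.imwrite('pics/'+n+'.png',im)
E
python3 -c "
from st import *;st('t0')"
```

```text
t 14.7 lip [0.5586 0.0062 0.1379] tcp [0.5199 0.0783 0.2011] psi 118.3840221945819 azx 174.542239142267 tilt 0.11817143767232645
q [-0.0665 -0.0574  1.8584  0.0001  1.3443  2.5797] [-0.0112  0.5553 -7.5318] [0.0166 0.1981 0.0028] 0.011381143988895016 roll 0.003076018630178631
```

View pics/t0.png

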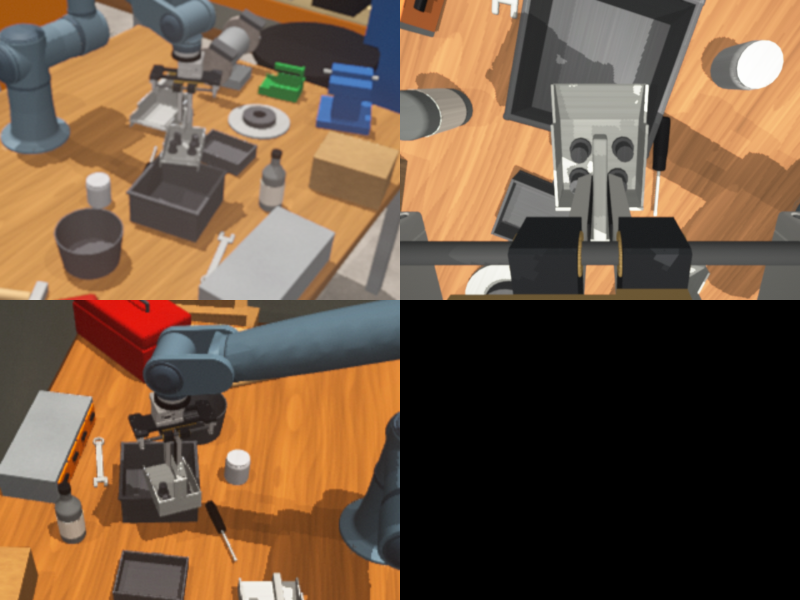

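Request:
play_rows([
  [0,-0.05,0,-0.4,0,-0.3,255],
  [0,-0.08,0,-0.65,0,-0.5,255],
  [0,-0.08,0,-0.65,0,-0.5,255],
  [0,-0.08,0,-0.65,0,-0.5,255],
  [0,-0.08,0,-0.65,0,-0.5,255],
  [0,-0.08,0,-0.65,0,-0.5,255],
  [0,-0.06,0,-0.5,0,-0.4,255],
  [0,-0.03,0,-0.25,0,-0.2,255],
])

```text
clock: 15.85
tool_pos: [0.5433, 0.0382, 0.2388]
tool_rot: [[-0.24, -0.882, -0.406], [0.452, -0.471, 0.757], [-0.859, -0.002, 0.511]]
wrist_force: [-0.5, 0.7, -7.0]
grip_width: 0.0109
```

```bash
python3 - <<'E'
from st import *
st('t1')
from kin import fk
from scipy.optimize import least_squares
s=env.sense()
r=least_squares(lambda L:fk(s['qpos'],L3=L[0])[0]-s['tool_pos'],[.25]);print('L3',r.x,r.fun)
E
```

```text
t 15.85 lip [0.5615 0.0046 0.1428] tcp [0.5433 0.0382 0.2388] psi 118.19839591893452 azx 117.93792182925955 tilt 30.75752368325713
q [-0.3371  0.1735  1.6246  0.3601  1.744   2.3029] [-0.5137  0.7411 -6.9865] [-0.8472 -0.3892 -0.0541] 0.010856703207024447 roll -0.0019979017744698223
L3 [0.2975] [-0. -0.  0.]
```

View pics/t1.png

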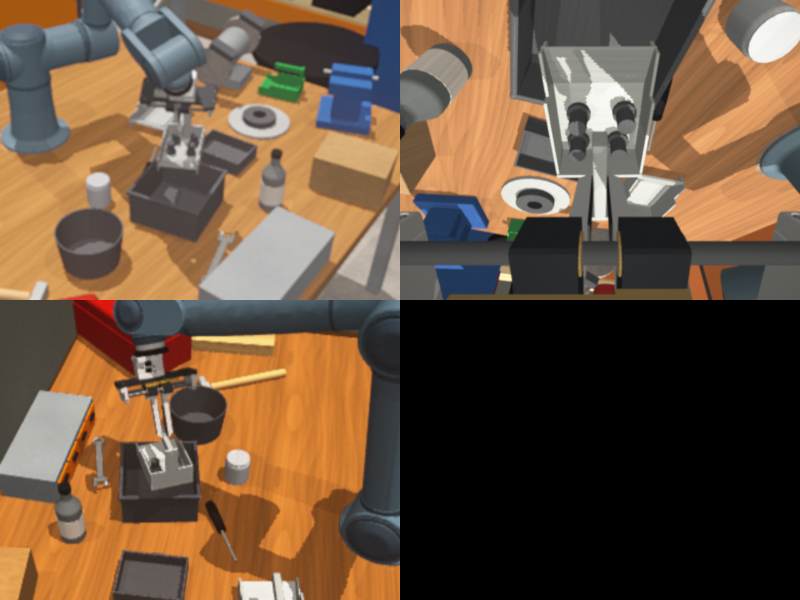

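```bash
python3 - <<'E'
from h import *
p=env.camera('wrist');im=cv2.cvtColor(p['frame'],cv2.COLOR_RGB2BGR);cv2.imwrite('pics/w9.png',im)
p=env.camera('scene');im=cv2.cvtColor(p['frame'],cv2.COLOR_RGB2BGR)[150:310,230:390];cv2.imwrite('pics/c9.png',cv2.resize(im,None,fx=3.7,fy=3.7,interpolation=cv2.INTER_CUBIC))
print(env.sense()['clock'])
E
```

```text
16.1
```

View pics/w9.png

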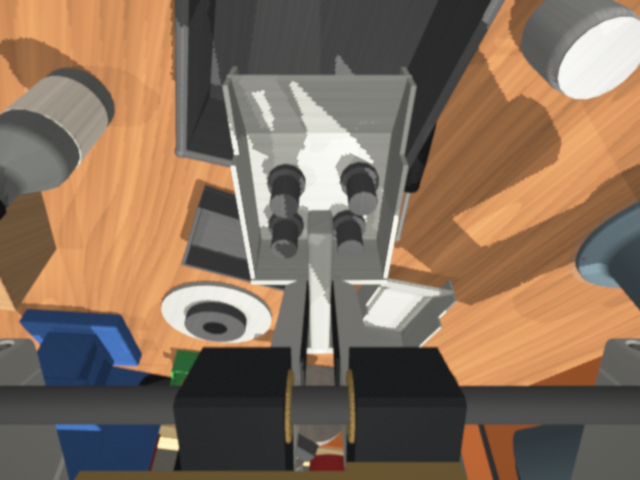

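View pics/c9.png

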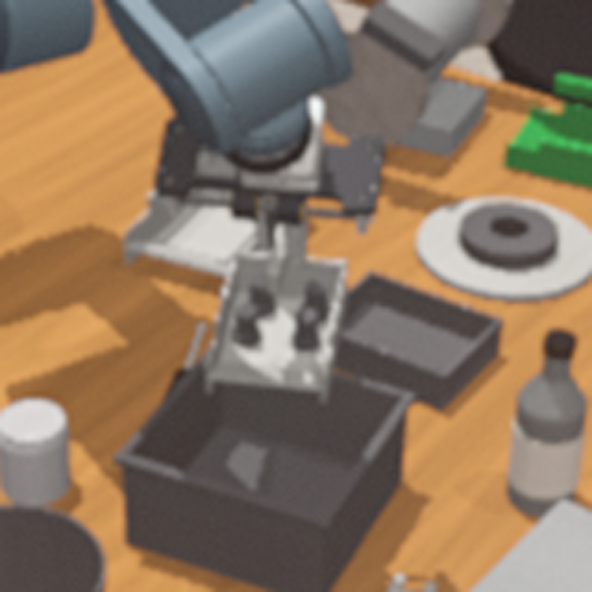

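```bash
cat > slip.py <<'E'
from h import *
from scipy.optimize import least_squares
def slip(pts,p,s,free=True):
    R=s['tool_rot'];t=s['tool_pos']
    def W(q,X):
        a=np.array(X)-[12,0,98];c,sn=np.cos(q[0]),np.sin(q[0])
        x,z=c*a[0]+sn*a[2],-sn*a[0]+c*a[2]   # rotation about +y_s by q0 : nose up positive?
        x+=q[1]*1e3;z+=q[2]*1e3
        return t+R@(np.array([-11-z,a[1],x])/1e3)
    f=lambda q:np.concatenate([proj(p,W(q,X))-u for X,u in pts])
    r=least_squares(f,[0,0,0]);return r.x,f(r.x),W
E
python3 - <<'E'
from slip import *
np.set_printoptions(precision=3,suppress=True)
s=env.sense();p=env.camera('wrist')
pts=[((-70,-51,35),(412,76)),((-70,51,35),(230,72)),((70,-51,50),(386,283)),((70,51,50),(252,283))]
for sw in(1,-1):
    P=[((X[0],sw*X[1],X[2]),np.array(u)) for X,u in pts]
    q,f,W=slip(P,p,s);print(sw,q,np.degrees(q[0]),f)
    print('lip world',W(q,(-70,0,24)),'origin',W(q,(0,0,0)),'xs',(W(q,(1000,0,0))-W(q,(0,0,0))))
E
```

```text
1 [-0.02   0.025 -0.584] -1.1422350043833238 [-115.524   69.761  112.332   73.87   -89.042  -73.867   89.574  -73.764]
lip world [ 0.407  0.292 -0.347] origin [ 0.373  0.355 -0.33 ] xs [-0.401  0.747  0.53 ]
-1 [ 0.308 -0.016 -0.   ] 17.624370857879384 [-2.314 -1.415 -2.061  2.14   1.242 -0.334 -2.069 -0.64 ]
lip world [ 0.581 -0.032  0.148] origin [0.546 0.033 0.141] xs [-0.46   0.858  0.229]
```

```bash
python3 - <<'E'
from slip import *
np.set_printoptions(precision=3,suppress=True)
s=env.sense();p=env.camera('wrist')
for n,P in(('w8',[((-70,51,35),(397,135)),((-70,-51,35),(243,135)),((70,51,50),(391,334)),((70,-51,50),(250,334)),((-30,6,108),(331,216)),((-30,-6,108),(308,216))]),
 ('w9',[((-70,51,35),(412,76)),((-70,-51,35),(229,72)),((70,51,50),(387,283)),((70,-51,50),(251,283)),((-30,6,108),(331,211)),((-30,-6,108),(308,211))])):
    P=[(X,np.array(u)) for X,u in P]
    q,f,W=slip(P,p,s);print(n,q,np.degrees(q[0]),f)
E
```

```text
w8 [-0.014  0.    -0.001] -0.7857398723193838 [-1.569 -0.133 -0.811 -0.494 -2.68   0.439 -1.443  0.138 -0.694  0.057
 -1.606  0.003]
w9 [ 0.363 -0.013  0.001] 20.794827143274997 [ 0.511 -0.105 -4.02   3.441  0.102 -0.744 -0.96  -1.047  0.55  -0.816
 -3.085 -0.877]
```

The fit shows the scoop pivoted about 19° and slid about 14 mm toward the post inside the pads, so its true tilt is about 13° for a tool tilt of 31°. Friction alone won't carry the tipping moment. If the slide continues until the fingers meet the post, the post acts as a hard stop. I'll keep tilting slowly over the bin and watch.

Request:
play_rows([
  [0,-0.04,0,-0.1,0,0.4,255],
  [0,-0.06,0,-0.1,0,0.5,255],
  [0,-0.06,0,-0.1,0,0.5,255],
  [0,-0.06,0,-0.1,0,0.5,255],
  [0,-0.06,0,-0.1,0,0.5,255],
  [0,-0.06,0,-0.1,0,0.5,255],
  [0,-0.04,0,-0.1,0,0.4,255],
  [0,-0.02,0,0,0,0.2,255],
])

```text
clock: 17.2
tool_pos: [0.5316, 0.059, 0.2661]
tool_rot: [[-0.381, -0.882, -0.278], [0.713, -0.472, 0.519], [-0.589, -0.0, 0.808]]
wrist_force: [-0.3, -0.1, -7.0]
grip_width: 0.0102
```

```bash
python3 - <<'E'
from st import *
st('t2',('scene','wrist'))
p=env.camera('wrist');im=cv2.cvtColor(p['frame'],cv2.COLOR_RGB2BGR);cv2.imwrite('pics/w10.png',im)
E
```

```text
t 17.2 lip [0.5304 0.0613 0.1627] tcp [0.5316 0.059  0.2661] psi 118.16120139775347 azx 118.15539704858449 tilt 53.91394972347837
q [-0.4034  0.3136  1.5576  0.5936  2.0129  2.2931] [-0.3214 -0.0534 -6.979 ] [-1.2475 -0.5804  0.0245] 0.010204741918714608 roll -4.8220190376279576e-05
```

View pics/w10.png

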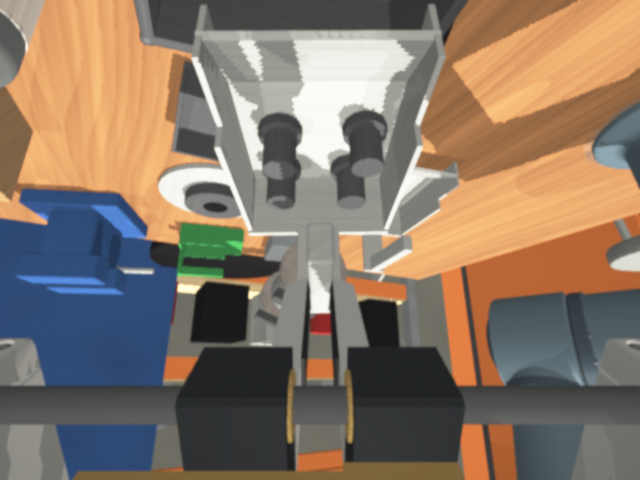

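View pics/t2.png

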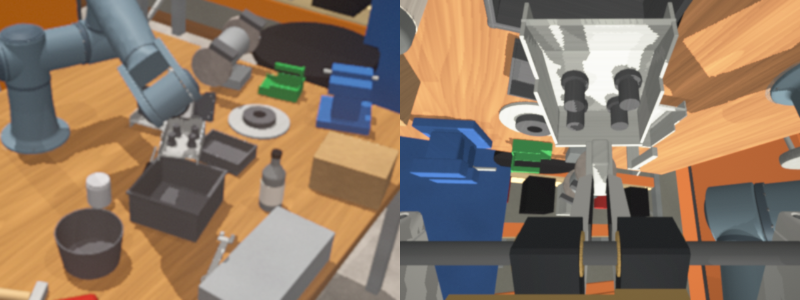

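```bash
cat > f2.py <<'E'
from slip import *
np.set_printoptions(precision=3,suppress=True)
s=env.sense();p=env.camera('wrist')
P=[((-70,51,24),(441,35)),((-70,-51,24),(197,33)),((70,51,50),(390,233)),((70,-51,50),(248,233)),((-30,6,108),(337,258)),((-30,-6,108),(303,258)),((-30,6,88),(332,225)),((-30,-6,88),(308,225))]
P=[(X,np.array(u)) for X,u in P]
q,f,W=slip(P,p,s);print(q,np.degrees(q[0]),f)
xs=(W(q,(1000,0,0))-W(q,(0,0,0)));print('lip',W(q,(-70,0,24)),'tilt',np.degrees(np.arcsin(xs[2])))
im=cv2.cvtColor(p['frame'],cv2.COLOR_RGB2BGR)
def L(a,b):
    cv2.line(im,tuple(int(v) for v in proj(p,W(q,a))),tuple(int(v) for v in proj(p,W(q,b))),(0,0,255),1)
for y in(-51,51):
    L((-70,y,24),(-70,y,35));L((-70,y,35),(-30,y,48));L((-30,y,48),(70,y,48));L((70,y,0),(70,y,50));L((-30,y,0),(70,y,0));L((-70,y,24),(-30,y,4))
L((-70,-51,24),(-70,51,24));L((70,-51,50),(70,51,50));L((-30,-51,4),(-30,51,4))
for y in(-6,6):
    for z in(88,108):L((-30,y,z),(64,y,z))
    L((-30,y,88),(-30,y,108))
cv2.imwrite('pics/ov3.png',im)
E
python3 f2.py
```

```text
[ 0.882 -0.011  0.003] 50.50882506383511 [ 1.254  1.151 -3.038  2.499 -2.466  0.565  1.202  0.294 -5.009  3.585
  0.525  3.532 -0.555 -5.951 -3.635 -6.005]
lip [ 0.576 -0.025  0.187] tilt 3.340923356114934
```

View pics/ov3.png

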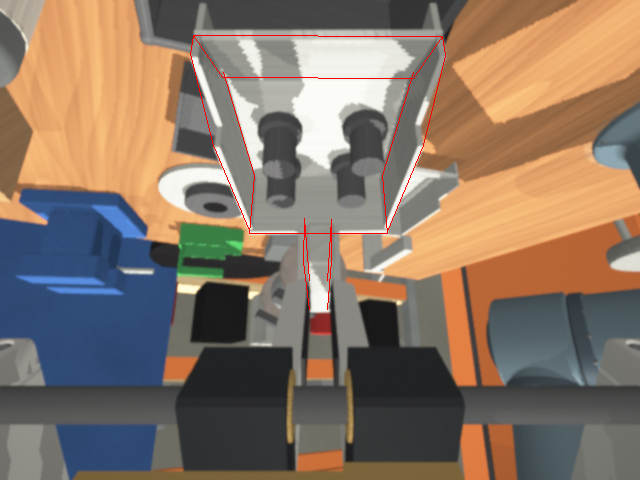

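```bash
python3 - <<'E'
from h import *
im=cv2.imread('pics/w10.png')
cv2.imwrite('pics/w10z.png',cv2.resize(im[0:300,170:470],None,fx=2,fy=2,interpolation=cv2.INTER_CUBIC))
E
```

```text
(no output)
```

View pics/w10z.png

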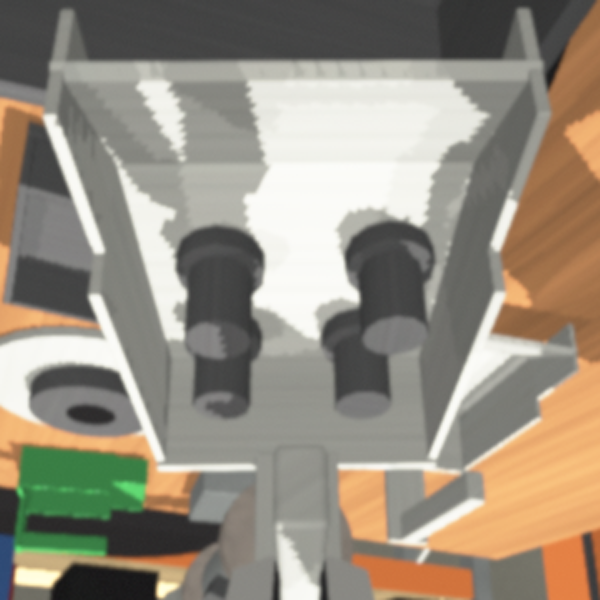

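```bash
cat > f3.py <<'E'
from slip import *
np.set_printoptions(precision=3,suppress=True)
def run(P,name,shotdraw=True):
    s=env.sense();p=env.camera('wrist')
    P=[(X,np.array(u)) for X,u in P]
    q,f,W=slip(P,p,s);print(q,'rel',np.degrees(q[0]),'rms',np.sqrt((f**2).mean()));print(f.reshape(-1,2).tolist())
    xs=(W(q,(1000,0,0))-W(q,(0,0,0)));print('lip',W(q,(-70,0,24)),'tilt',np.degrees(np.arcsin(xs[2])),'grip at scoop x',12-q[1]*1e3*np.cos(q[0]))
    return q,W
if __name__=='__main__':
  run([((-70,51,35),(444,59)),((-70,-51,35),(194,59)),((-70,49,24),(435,40)),((-70,-49,24),(201,39)),((70,51,50),(386,233)),((70,-51,50),(250,233)),
 ((-30,48,4),(409,82)),((-30,-48,4),(229,82)),((-30,6,88),(333.5,223)),((-30,-6,88),(308.5,223)),((-30,6,108),(334,261)),((-30,-6,108),(307.5,261))],'x')
E
python3 f3.py
```

```text
[ 0.885 -0.01   0.   ] rel 50.69517594593699 rms 1.721219874697683
[[-0.36237912921194493, 0.9577006409496107], [-1.6077496818971326, 0.3192343829007598], [0.39494448836160245, 0.7869922333196087], [-0.19779271226971673, 1.1756581330629956], [0.8166405823473042, 0.8201409667222777], [-0.0955779744025449, 0.5527365598586584], [-1.8548041560401316, -1.0982838543103242], [0.5614585497284565, -1.5369338796324143], [-2.2902985420732307, -2.509751195906887], [-3.9138721226316875, -2.562939358954395], [-2.271308614863983, 1.3952507139945283], [-3.7216587152857983, 1.3433696535841477]]
lip [ 0.575 -0.022  0.187] tilt 3.1323985454930154 grip at scoop x 18.059215076066256
```

The scoop pivots almost freely: relative rotation is 51° and true tilt only 3°, with the studs still upright in it. So I'll:

1. Return the tool to vertical.
2. Brace the scoop's back against the inside of the fixed bin wall.
3. Slide the fingers, still gripping, along the bar until they meet the post, and deeper onto it, so the post acts as a stop.
4. Tip the scoop.

Request:
play_rows([
  [0,0.06,0,0,0,0,255],
  [0,0.12,0,0,0,0,255],
  [0,0.14,0,0,0,0,255],
  [0,0.14,0,0,0,0,255],
  [0,0.14,0,0,0,0,255],
  [0,0.14,0,0,0,0,255],
  [0,0.12,0,0,0,0,255],
  [0,0.08,0,0,0,0,255],
])

```text
clock: 18.45
tool_pos: [0.5303, 0.0606, 0.2673]
tool_rot: [[0.002, -0.881, -0.473], [-0.001, -0.473, 0.881], [-1.0, -0.001, -0.002]]
wrist_force: [-0.3, 0.5, -7.0]
grip_width: 0.0101
```

```bash
python3 - <<'E'
from st import *
st('t3',('scene','wrist'))
p=env.camera('wrist');im=cv2.cvtColor(p['frame'],cv2.COLOR_RGB2BGR);cv2.imwrite('pics/w11.png',im)
E
```

```text
t 18.45 lip [ 0.5692 -0.0117  0.2045] tcp [0.5303 0.0606 0.2673] psi 118.25631310953337 azx -23.10231093131329 tilt -0.0872958171800714
q [-0.0985 -0.0886  1.7672 -0.0006  1.4612  2.55  ] [-0.2561  0.4612 -7.023 ] [ 0.1771  0.2131 -0.0253] 0.010132715598817364 roll -0.0012180731211584132
```

View pics/w11.png

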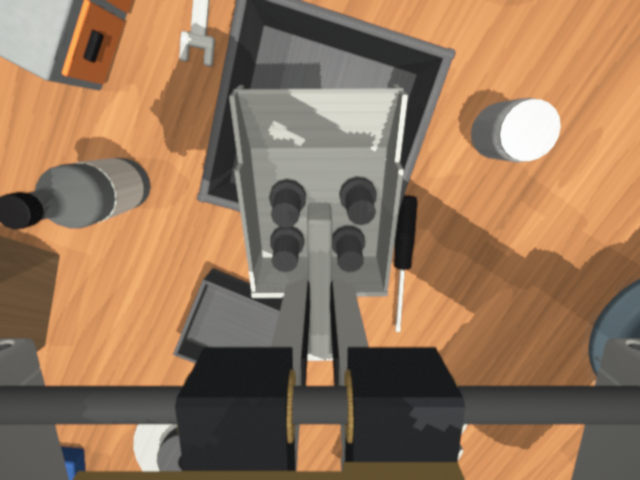

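```bash
python3 - <<'E'
from f3 import *
q,W=run([((-70,51,35),(404,96)),((-70,-51,35),(234,95)),((70,51,50),(387,294)),((70,-51,50),(252,296)),((-30,48,4),(398,148)),((-30,-48,4),(241,150)),((-30,6,108),(332,219)),((-30,-6,108),(307,219))],'x')
for X in((12,0,98),(70,0,0),(70,0,50),(0,0,0),(-30,0,0)):print(X,W(q,X))
E
```

```text
[ 0.29  -0.007 -0.   ] rel 16.61012132349881 rms 4.1898600696058095
[[3.8983390536273532, -0.001047068029095044], [-3.41763977799161, 0.6793418508007676], [-0.037934844350161256, 3.109591071437876], [-0.901254755125791, 0.8006727484758471], [-10.782773922231115, -1.5116835042438481], [10.395687191793655, -3.7725787351065776], [-0.41656654777631275, 0.2786823356293837], [-1.1215385029573781, 0.22491593725541748]]
lip [ 0.581 -0.033  0.23 ] tilt -16.47550084202927 grip at scoop x 18.269048764739583
(12, 0, 98) [0.533 0.055 0.277]
(70, 0, 0) [0.52  0.079 0.167]
(70, 0, 50) [0.514 0.092 0.215]
(0, 0, 0) [0.552 0.02  0.187]
(-30, 0, 0) [ 0.566 -0.005  0.195]
```

Request:
play_rows([
  [-0.1,0,0,0,0,0,255],
  [-0.18,0,0,0,0,0,255],
  [-0.18,0,0,0,0,0,255],
  [-0.18,0,0,0,0,0,255],
  [-0.18,0,0,0,0,0,255],
  [-0.18,0,0,0,0,0,255],
  [-0.18,0,0,0,0,0,255],
  [-0.11,0,0,0,0,0,255],
])

```text
clock: 19.65
tool_pos: [0.5313, 0.0584, 0.2658]
tool_rot: [[-0.002, 0.212, -0.977], [0.001, -0.977, -0.212], [-1.0, -0.002, 0.002]]
wrist_force: [-0.7, -0.4, -6.2]
grip_width: 0.0105
```

```bash
python3 - <<'E'
from st import *
st('t4',('scene','wrist'))
s=env.sense();R=s['tool_rot'];print(R.T@(np.array([.5398,-.023,.27])-s['tool_pos'])*100)
E
```

```text
t 19.65 lip [0.6113 0.0759 0.2027] tcp [0.5313 0.0584 0.2658] psi -167.76847337115103 azx 146.00451151036975 tilt 0.09416284207706961
q [-0.1033 -0.0833  1.7649  0.0011  1.4621  1.2539] [-0.6867 -0.363  -6.2278] [-0.0523  0.238  -0.0006] 0.010486916984355258 roll -0.0017153882126739002
[-0.4251  8.1445  0.8675]
```

View pics/t4.png

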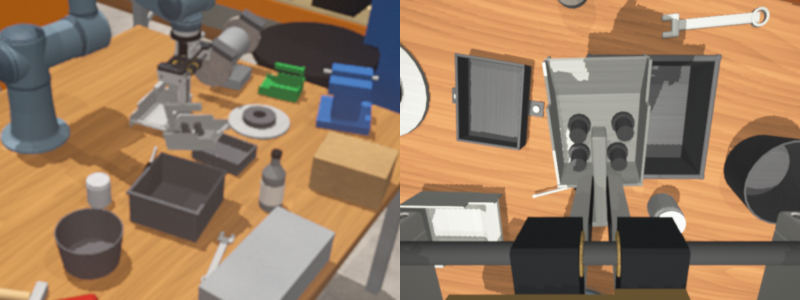

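Request:
play_rows([
  [0,0,0,0,0.6,0.1,255],
  [0,0,0,0,1.1,0.1,255],
  [0,0,0,0,1.5,0.1,255],
  [0,0,0,0,1.6,0.2,255],
  [0,0,0,0,1.5,0.1,255],
  [0,0,0,0,1.1,0.1,255],
  [0,0,0,0,0.7,0.1,255],
  [0,0,0,0,0,0,255],
])

```text
clock: 20.75
tool_pos: [0.5406, -0.0223, 0.2661]
tool_rot: [[-0.0, 0.209, -0.978], [-0.0, -0.978, -0.209], [-1.0, -0.0, 0.0]]
wrist_force: [-0.6, -0.2, -7.2]
grip_width: 0.0103
```

```bash
python3 - <<'E'
from st import *
s=env.sense();print(s['tool_pos'])
p=env.camera('wrist');im=cv2.cvtColor(p['frame'],cv2.COLOR_RGB2BGR)
c,sn=np.cos(.2124),np.sin(.2124)
B=[(-95,-95),(95,-95),(95,95),(-95,95)]
W=lambda x,y,z:[.572+(c*x-sn*y)/1e3,-.016+(sn*x+c*y)/1e3,z/1e3]
for i in range(4):
    a=proj(p,W(*B[i],100));b=proj(p,W(*B[(i+1)%4],100));cv2.line(im,tuple(a.astype(int).tolist()),tuple(b.astype(int).tolist()),(0,0,255),1)
cv2.imwrite('pics/w12.png',im)
E
```

```text
[ 0.5406 -0.0223  0.2661]
```

View pics/w12.png

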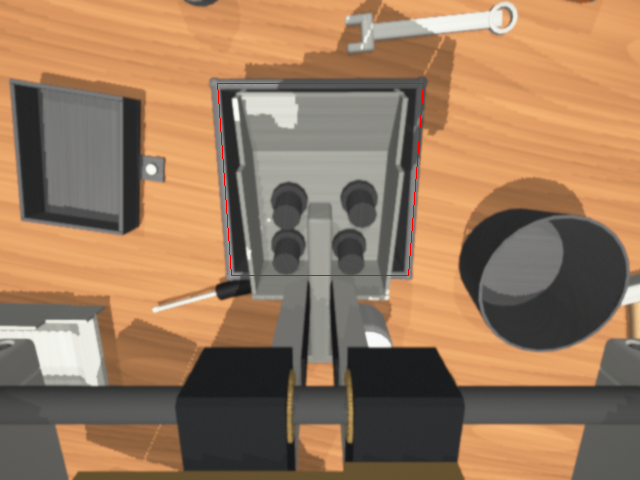

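Request:
play_rows([
  [0,0,0,1,0,0,255],
  [0,0,0,2,0,0,255],
  [0,0,0,2.5,0,0,255],
  [0,0,0,2.5,0,0,255],
  [0,0,0,2.5,0,0,255],
  [0,0,0,2,0,0,255],
  [0,0,0,1.5,0,0,255],
  [0,0,0,0.5,0,0,255],
])

```text
clock: 21.8
tool_pos: [0.5396, -0.0215, 0.1193]
tool_rot: [[-0.003, 0.209, -0.978], [0.001, -0.978, -0.209], [-1.0, -0.001, 0.002]]
wrist_force: [-0.4, -0.4, -6.3]
grip_width: 0.0104
```

```bash
python3 - <<'E'
from st import *
st('t6',('scene','wrist'))
E
```

```text
t 21.8 lip [ 0.6196 -0.0042  0.0561] tcp [ 0.5396 -0.0215  0.1193] psi -167.91084322244663 azx 165.18827380115482 tilt 0.13653158405266852
q [-0.2498  0.0645  1.8928  0.      1.1869  1.11  ] [-0.3848 -0.3543 -6.2813] [-0.0395  0.2975  0.0406] 0.010351324696018328 roll -0.0012089679087814566
```

View pics/t6.png

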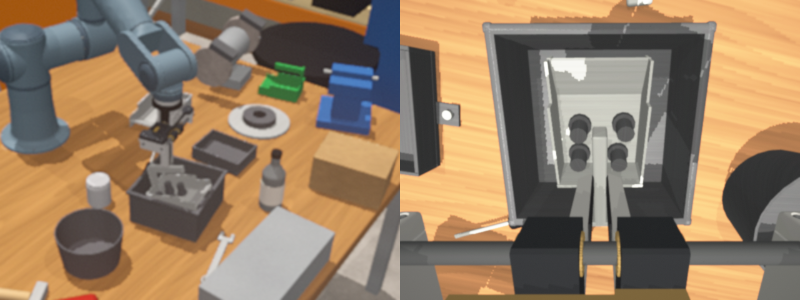

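Request:
play_rows([
  [0,0,0,0.5,0,0,255],
  [0,0,0,0.6,0,0,255],
  [0,0,0,0.5,0,0,255],
  [0,0,0,0.4,0,0,255],
  [0,0,0,0.4,0,0,255],
  [0,0,0,0.4,0,0,255],
  [0,0,0,0.3,0,0,255],
  [0,0,0,0,0,0,255],
])

```text
clock: 22.9
tool_pos: [0.5499, -0.0208, 0.0991]
tool_rot: [[0.021, 0.208, -0.978], [0.002, -0.978, -0.208], [-1.0, 0.003, -0.021]]
wrist_force: [6.0, 11.4, 21.2]
grip_width: 0.0112
```

```bash
python3 - <<'E'
from st import *
st('t7',('scene','wrist'))
E
```

```text
t 22.9 lip [ 0.6314 -0.0036  0.0378] tcp [ 0.5499 -0.0208  0.0991] psi -167.9670536499167 azx 4.248419752212933 tilt -1.2141142205251358
q [-0.2477  0.0985  1.8974  0.0075  1.1254  1.11  ] [ 6.0344 11.4475 21.151 ] [ 2.1009 -0.9621  0.0616] 0.011159296408359633 roll 0.0028959996348621297
```

View pics/t7.png

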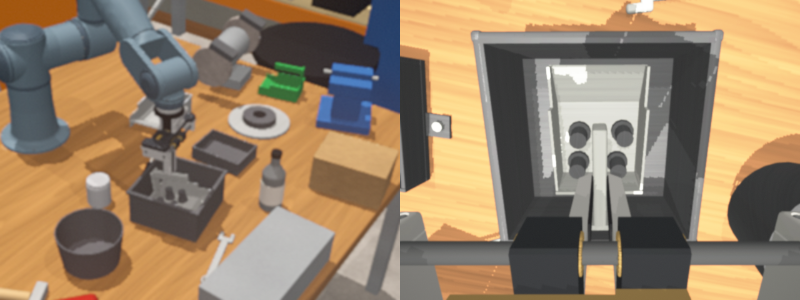

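Request:
play_rows([
  [0,0,0,-0.3,0,0.4,255],
  [0,0,0,0,0,0.5,255],
  [0,0,0,0,0,0.5,255],
  [0,0,0,0,0,0.5,255],
  [0,0,0,0,0,0.5,255],
  [0,0,0,0,0,0.5,255],
  [0,0,0,0,0,0.4,255],
  [0,0,0,0,0,0,255],
])

```text
clock: 24.0
tool_pos: [0.5245, -0.0286, 0.1037]
tool_rot: [[0.04, 0.206, -0.978], [0.0, -0.978, -0.206], [-0.999, 0.008, -0.04]]
wrist_force: [26.8, 12.1, 9.4]
grip_width: 0.0108
```

```bash
python3 - <<'E'
from st import *
st('t8',('scene','wrist'))
p=env.camera('wrist');im=cv2.cvtColor(p['frame'],cv2.COLOR_RGB2BGR);cv2.imwrite('pics/w13.png',im)
E
```

```text
t 24.0 lip [ 0.6072 -0.0116  0.044 ] tcp [ 0.5245 -0.0286  0.1037] psi -168.07546593911584 azx 0.10531390798938235 tilt -2.271459247019513
q [-0.2769  0.0201  1.9709  0.0124  1.1117  1.0806] [26.765  12.0607  9.3757] [ 2.3613 -5.3314  0.0746] 0.01078275592108143 roll 0.008287061118646258
```

View pics/w13.png

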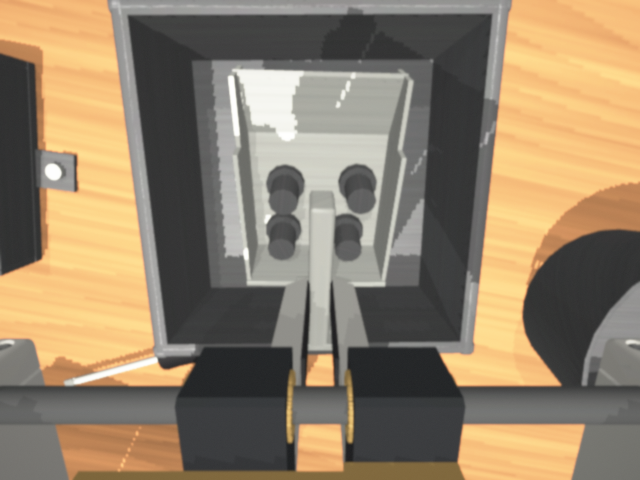

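```bash
python3 - <<'E'
from f3 import *
q,W=run([((-70,51,35),(410,78)),((-70,-51,35),(235,76)),((70,51,50),(384,283)),((70,-51,50),(248,283)),((-30,45,4),(398,135)),((-30,-45,4),(243,135)),((-30,6,108),(334,209)),((-30,-6,108),(309,209)),((-30,6,88),(331,193)),((-30,-6,88),(311,193))],'x')
e=np.array([-.977,-.211]);
for X in((12,0,98),(70,0,0),(70,0,50),(70,0,100),(0,0,0),(-70,0,0)):
    w=W(q,X);print(X,w,'e',(w[:2]-[.572,-.016])@e)
E
```

```text
[ 0.345 -0.013  0.001] rel 19.786653859897612 rms 4.781049560372874
[[2.918738408631498, 1.5966120485371107], [-7.1940884565176475, 3.2691020254394516], [4.341879613003869, 2.256280697721934], [3.4077363884483134, 1.987920108900198], [-12.101152265605492, -3.4163283573697925], [11.484221022096506, -3.6551669460625362], [-0.5976244776873045, 1.9071026666990747], [-2.0504871966489304, 1.8570800755733217], [1.224746407392331, -3.094197675265576], [-2.8666981733169905, -3.139286190694918]]
lip [ 0.638 -0.005  0.078] tilt -22.033174514716475 grip at scoop x 23.81301897783566
(12, 0, 98) [ 0.536 -0.026  0.116] e 0.0370069820969018
(70, 0, 0) [ 0.52  -0.03   0.004] e 0.0540015887658476
(70, 0, 50) [ 0.501 -0.034  0.05 ] e 0.07274846058863364
(70, 0, 100) [ 0.483 -0.037  0.096] e 0.09149533241141952
(0, 0, 0) [ 0.583 -0.017  0.03 ] e -0.010855191939539235
(-70, 0, 0) [ 0.647 -0.003  0.056] e -0.07571197264492607
```

Request:
play_rows([
  [0,0,0,0.1,0,0.2,255],
  [0,0,0,0.1,0,0.3,255],
  [0,0,0,0.1,0,0.3,255],
  [0,0,0,0.1,0,0.3,255],
  [0,0,0,0.1,0,0.3,255],
  [0,0,0,0.1,0,0.2,255],
  [0,0,0,0,0,0,255],
  [0,0,0,0,0,0,255],
])

```text
clock: 25.2
tool_pos: [0.4921, -0.0322, 0.0867]
tool_rot: [[-0.001, 0.209, -0.978], [-0.0, -0.978, -0.209], [-1.0, -0.0, 0.001]]
wrist_force: [-0.2, -0.8, -0.6]
grip_width: 0.0005
```

```bash
python3 - <<'E'
from st import *
st('t9',('scene','wrist'))
s=env.sense();print('e',(s['tool_pos'][:2]-[.572,-.016])@np.array([-.977,-.211]))
p=env.camera('wrist');im=cv2.cvtColor(p['frame'],cv2.COLOR_RGB2BGR);cv2.imwrite('pics/w14.png',im)
E
```

```text
t 25.2 lip [ 0.5723 -0.015   0.0236] tcp [ 0.4921 -0.0322  0.0867] psi -167.93158715701603 azx -178.04838206769165 tilt 0.060958652578670114
q [-0.2954 -0.0034  2.0289 -0.0004  1.1172  1.0649] [-0.1746 -0.7816 -0.6389] [-0.0091  0.1379 -0.0017] 0.0005257029982890923 roll -0.00018983628546244023
e 0.08162391374727511
```

View pics/w14.png

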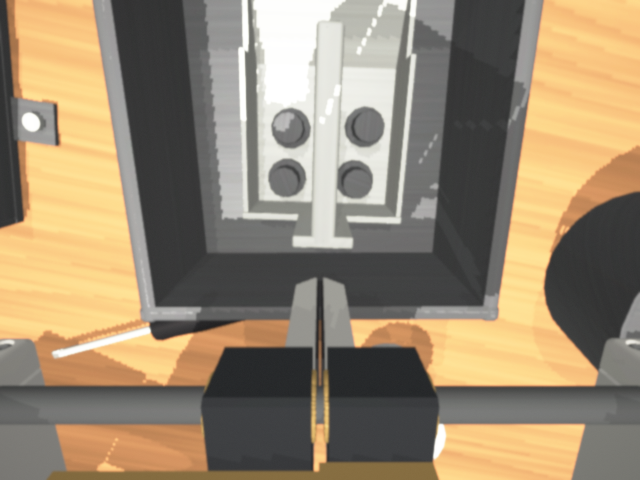

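The fingers slipped off the back of the bar. The scoop now stands level on the bin floor with all four studs upright in it. I'll regrip it by the handle right away, this time against the post and deeper.

```bash
python3 - <<'E'
from h import *
np.set_printoptions(precision=4,suppress=True)
p=env.camera('wrist');s=env.sense();R=s['tool_rot'];t=s['tool_pos']
im=cv2.cvtColor(p['frame'],cv2.COLOR_RGB2BGR);cv2.imwrite('pics/w15.png',cv2.resize(im[0:340,200:440],None,fx=1.75,fy=1.75,interpolation=cv2.INTER_CUBIC))
for n,u,v,z in(('barL',317,22,.112),('barR',344,22,.112),('postL',293,240,.112),('postR',353,240,.112),('postLf',293,246,.112),('backL',242,219,.054),('backR',401,222,.054),('barbackL',313,236,.112),('barbackR',337,236,.112)):
    X=at_z(p,u,v,z);print(n,X,'tool',(R.T@(X-t))*1000)
p=env.camera('scene');im=cv2.cvtColor(p['frame'],cv2.COLOR_RGB2BGR)[190:330,240:360];cv2.imwrite('pics/c15.png',cv2.resize(im,None,fx=4,fy=4,interpolation=cv2.INTER_CUBIC))
E
```

```text
barL [ 0.6161 -0.0041  0.112 ] tool [ -25.6723   -1.5014 -127.0379]
barR [ 0.6184 -0.0152  0.112 ] tool [ -25.6784    9.8151 -127.0538]
postL [ 0.5205 -0.0124  0.112 ] tool [-25.5518 -13.3643 -31.8144]
postR [ 0.5267 -0.0414  0.112 ] tool [-25.5677  16.2293 -31.8779]
postLf [ 0.5174 -0.013   0.112 ] tool [-25.5481 -13.423  -28.7157]
backL [0.5099 0.0234 0.054 ] tool [ 32.4714 -50.6215 -29.0499]
backR [ 0.5297 -0.0779  0.054 ] tool [ 32.4185  52.6225 -27.2658]
barbackL [ 0.5246 -0.0216  0.112 ] tool [-25.5595  -3.4914 -33.8844]
barbackR [ 0.527  -0.0332  0.112 ] tool [-25.5659   8.3077 -33.9096]
```

View pics/w15.png

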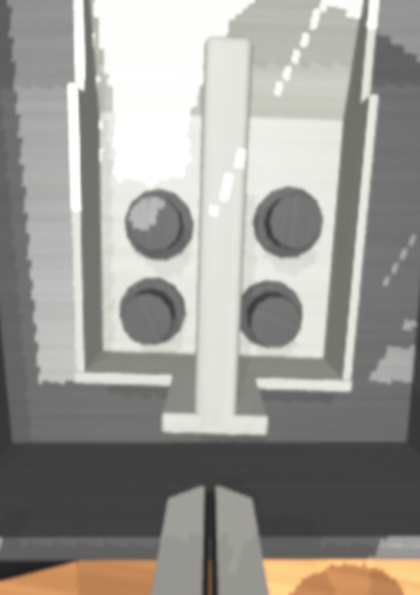

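View pics/c15.png

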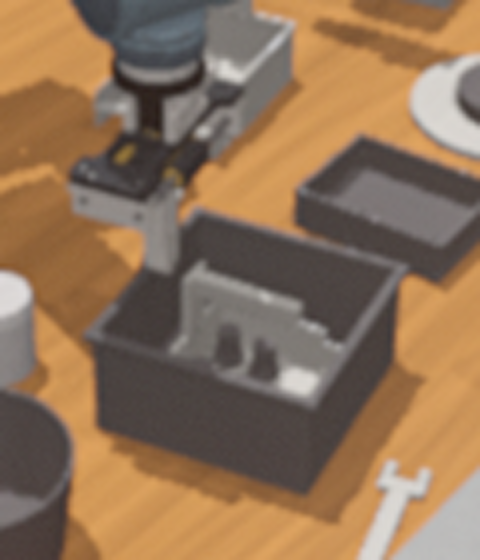

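Request:
play_rows([
  [0,0,0,-1.5,0,0,255],
  [0,0,0,-2.5,0,0,220],
  [0,0,0,-2.5,0,0,150],
  [0,0,0,0,0,0,90],
  [0.019,0,0,0,0.1,-1.5,90],
  [0,0,0,0,0.16,-1.7,90],
  [0,0,0,0,0,-1.3,90],
  [0,0,0,0,0,0,90],
])

```text
clock: 26.45
tool_pos: [0.5377, -0.0255, 0.1512]
tool_rot: [[-0.002, 0.191, -0.982], [0.0, -0.982, -0.191], [-1.0, -0.001, 0.001]]
wrist_force: [-0.9, -0.2, 0.4]
grip_width: 0.0602
```

```bash
python3 - <<'E'
from h import *
np.set_printoptions(precision=4,suppress=True)
p=env.camera('wrist');s=env.sense();R=s['tool_rot'];t=s['tool_pos'];print(t,s['grip_width'])
im=cv2.cvtColor(p['frame'],cv2.COLOR_RGB2BGR);cv2.imwrite('pics/w16.png',im)
E
```

```text
[ 0.5372 -0.0256  0.1513] 0.06076417105376175
```

View pics/w16.png

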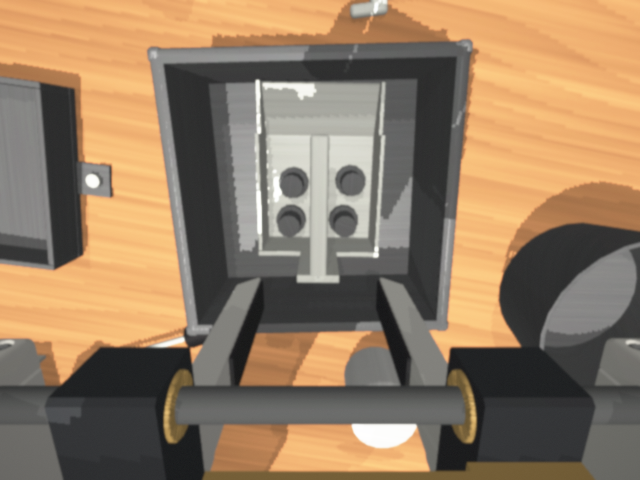

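```bash
python3 - <<'E'
from h import *
np.set_printoptions(precision=4,suppress=True)
p=env.camera('wrist');s=env.sense();R=s['tool_rot'];t=s['tool_pos'];print(t)
for n,u,v,z in(('barL',310,137,.112),('barR',329,137,.112),('postL',297,277,.112),('postR',340,276,.112)):
    X=at_z(p,u,v,z);print(n,(R.T@(X-t))*1000)
im=cv2.cvtColor(p['frame'],cv2.COLOR_RGB2BGR);cv2.imwrite('pics/w17.png',cv2.resize(im[100:300,230:410],None,fx=3,fy=3,interpolation=cv2.INTER_CUBIC))
E
```

```text
[ 0.537  -0.0256  0.1514]
barL [ 39.3283  -6.3914 -80.5517]
barR [ 39.3215   5.5195 -80.5747]
postL [ 39.4572 -16.0183  13.745 ]
postR [39.4389 14.0813 12.9179]
```

View pics/w17.png

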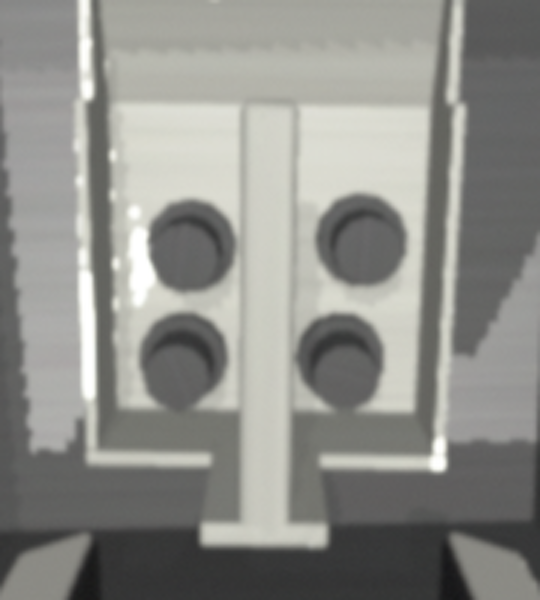

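Request:
play_rows([
  [0,0,0,1,-0.05,0.2,90],
  [0,0,0,1.8,0,0,90],
  [0,0,0,1.8,0,0,90],
  [0,0,0,1.4,0,0,90],
  [0,0,0,0.8,0,0,90],
  [0,0,0,0.2,0,0,90],
  [0,0,0,0,0,0,90],
  [0,0,0,0,0,0,160],
])

```text
clock: 27.55
tool_pos: [0.5358, -0.0258, 0.0828]
tool_rot: [[0.001, 0.191, -0.982], [-0.0, -0.982, -0.191], [-1.0, 0.001, -0.001]]
wrist_force: [-0.1, -0.4, 0.4]
grip_width: 0.054
```

```bash
python3 - <<'E'
from h import *
np.set_printoptions(precision=4,suppress=True)
p=env.camera('wrist');s=env.sense();print(s['tool_pos'],s['wrist_force'],s['grip_width'])
im=cv2.cvtColor(p['frame'],cv2.COLOR_RGB2BGR);cv2.imwrite('pics/w18.png',im)
E
```

```text
[ 0.5357 -0.0258  0.0827] [-0.0563 -0.6792 -0.1806] 0.05030986819641599
```

View pics/w18.png

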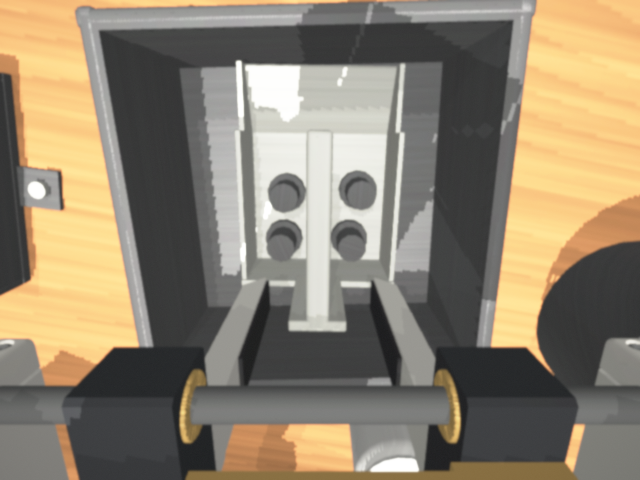

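Request:
play_rows([
  [0,0,0,0,0,0,200],
  [0,0,0,0,0,0,225],
  [0,0,0,0,0,0,255],
  [0,0,0,0,0,0,255],
  [0,0,0,0,0,0,255],
  [0,0,0,0,0,0,255],
  [0,0,0,0,0,0,255],
  [0,0,0,0,0,0,255],
])

```text
clock: 28.6
tool_pos: [0.5355, -0.0256, 0.0823]
tool_rot: [[0.001, 0.191, -0.982], [0.0, -0.982, -0.191], [-1.0, -0.0, -0.001]]
wrist_force: [1.1, 1.7, -0.5]
grip_width: 0.0117
```

```bash
python3 - <<'E'
from h import *
np.set_printoptions(precision=4,suppress=True)
p=env.camera('wrist');s=env.sense();print(s['clock'],s['tool_pos'],s['wrist_force'],s['torque'],s['grip_width'])
im=cv2.cvtColor(p['frame'],cv2.COLOR_RGB2BGR);cv2.imwrite('pics/w19.png',im)
E
```

```text
28.65 [ 0.5355 -0.0256  0.0822] [1.9552 1.2359 0.7551] [ 0.4234 -0.1504 -0.0889] 0.01172740160150899
```

View pics/w19.png

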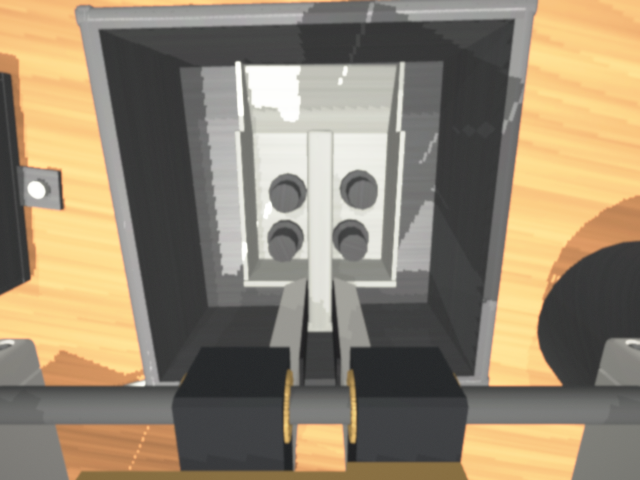

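Request:
play_rows([
  [0,0,0,-0.5,0,0,255],
  [0,0,0,-1,0,0,255],
  [0,0,0,-1.5,0,0,255],
  [0,0,0,-2,0,0,255],
  [0,0,0,-2,0,0,255],
  [0,0,0,-2,0,0,255],
  [0,0,0,-1.5,0,0,255],
  [0,0,0,-0.8,0,0,255],
])

```text
clock: 29.65
tool_pos: [0.5356, -0.0258, 0.1964]
tool_rot: [[0.001, 0.191, -0.982], [-0.0, -0.982, -0.191], [-1.0, 0.001, -0.001]]
wrist_force: [-0.1, 0.4, -7.2]
grip_width: 0.0119
```

```bash
python3 - <<'E'
from st import *
st('t10',('scene','wrist'))
p=env.camera('wrist');im=cv2.cvtColor(p['frame'],cv2.COLOR_RGB2BGR);cv2.imwrite('pics/w20.png',im)
E
```

```text
t 29.65 lip [ 0.6162 -0.0102  0.1335] tcp [ 0.5356 -0.0258  0.1964] psi -169.01451368442565 azx -18.9061566095848 tilt -0.07134036432876917
q [-0.2597 -0.0309  1.8415 -0.0001  1.3296  1.1194] [-0.1364  0.4056 -7.2431] [-0.09    0.3551 -0.0305] 0.011898501191307217 roll 0.0007157356319184269
```

View pics/w20.png

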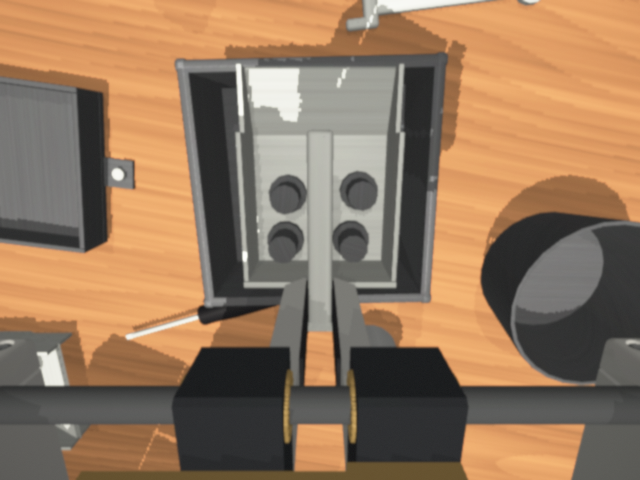

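View pics/t10.png

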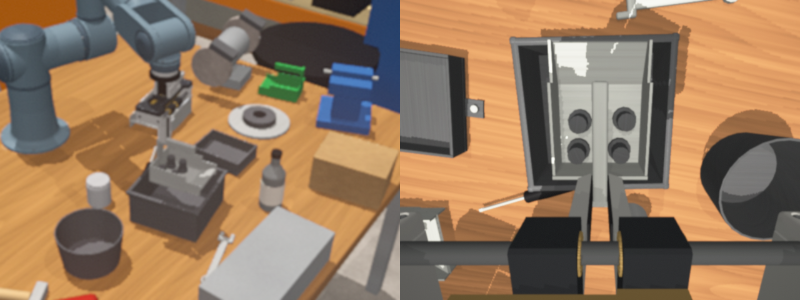

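The scoop is held level with the studs upright, and this grip does not pivot. Now I'll turn back to azimuth 118°.

Request:
play_rows([
  [0.08,0,0,-1.5,0,0,255],
  [0.16,0,0,-1.5,0,0,255],
  [0.18,0,0,0,0,0,255],
  [0.18,0,0,0,0,0,255],
  [0.18,0,0,0,0,0,255],
  [0.18,0,0,0,0,0,255],
  [0.18,0,0,0,0,0,255],
  [0.13,0,0,0,0,0,255],
])

```text
clock: 30.8
tool_pos: [0.5347, -0.0254, 0.2238]
tool_rot: [[-0.002, -0.883, -0.469], [0.001, -0.469, 0.883], [-1.0, 0.001, 0.002]]
wrist_force: [0.1, 0.7, -6.7]
grip_width: 0.0117
```

```bash
sed -i 's/\[.063,0,-.082\]/[.053,0,-.1225]/' st.py; python3 - <<'E'
from st import *
st('t11',('scene','wrist'))
s=env.sense();R=s['tool_rot'];e=R[:,2]
L=np.array([.572,-.016,.14])+.02*e;L[2]=.14
print((R.T@(L-R@np.array([.053,0,-.1225])-s['tool_pos']))*100)
E
```

```text
t 30.8 lip [ 0.592  -0.1335  0.1705] tcp [ 0.5347 -0.0254  0.2238] psi 117.9527726626781 azx 151.97732948066493 tilt 0.1109967912018421
q [-0.2597 -0.0534  1.8127  0.0005  1.3846  2.3939] [ 0.0962  0.6973 -6.7138] [ 0.246   0.2663 -0.028 ] 0.011672857916922201 roll 0.001307902028181646
[ 3.0845 -3.7452 13.3   ]
```

View pics/t11.png

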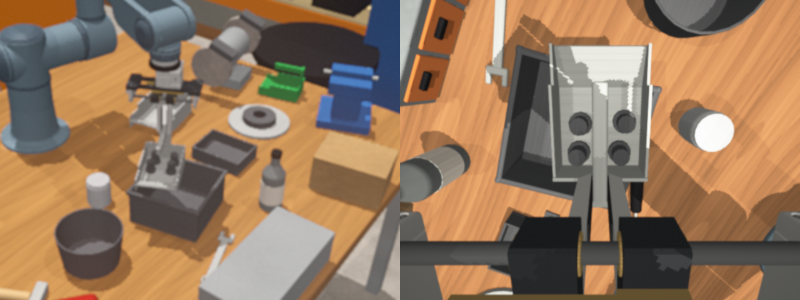

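Request:
play_rows([
  [0,0,0,0,-0.3,1.0,255],
  [0,0,0,0,-0.6,2.0,255],
  [0,0,0,0,-0.7,2.5,255],
  [0,0,0,0.5,-0.7,2.5,255],
  [0,0,0,0.8,-0.7,2.4,255],
  [0,0,0,0.9,-0.5,1.8,255],
  [0,0,0,0.6,-0.25,1.0,255],
  [0,0,0,0.2,0,0.1,255],
])

```text
clock: 31.9
tool_pos: [0.5049, 0.1098, 0.1945]
tool_rot: [[-0.001, -0.881, -0.474], [-0.0, -0.474, 0.881], [-1.0, 0.001, 0.0]]
wrist_force: [0.3, 0.2, -7.0]
grip_width: 0.0116
```

```bash
python3 - <<'E'
from st import *
st('t12',('scene','wrist'))
E
```

```text
t 31.9 lip [0.5629 0.0019 0.1414] tcp [0.5049 0.1098 0.1945] psi 118.28746165361913 azx -173.4677804662816 tilt 0.023127888461025283
q [-0.0055 -0.076   1.8882 -0.0001  1.3304  2.6425] [ 0.3132  0.1604 -7.0064] [ 0.102   0.1739 -0.0298] 0.01161320838452141 roll 0.0010115067484475857
```

View pics/t12.png

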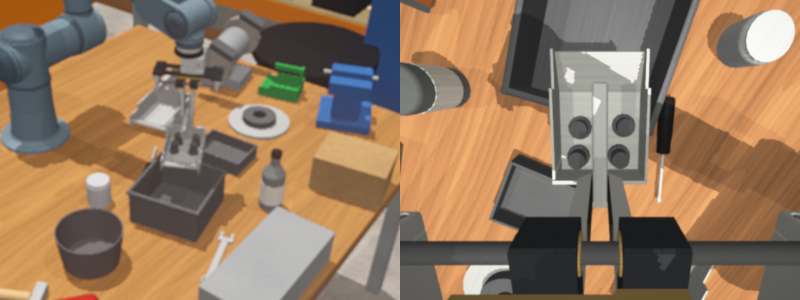

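Request:
play_rows([
  [0,-0.04,0,-0.5,0,-0.2,255],
  [0,-0.08,0,-1.0,0,-0.4,255],
  [0,-0.08,0,-1.0,0,-0.4,255],
  [0,-0.08,0,-1.0,0,-0.4,255],
  [0,-0.08,0,-1.0,0,-0.4,255],
  [0,-0.08,0,-1.0,0,-0.4,255],
  [0,-0.06,0,-0.7,0,-0.3,255],
  [0,-0.03,0,-0.4,0,-0.2,255],
])

```text
clock: 33.0
tool_pos: [0.5261, 0.0711, 0.2529]
tool_rot: [[-0.236, -0.882, -0.407], [0.445, -0.471, 0.762], [-0.864, -0.001, 0.504]]
wrist_force: [0.3, 0.2, -6.2]
grip_width: 0.0117
```

```bash
python3 - <<'E'
from st import *
st('t13',('scene','wrist'))
E
```

```text
t 33.0 lip [0.5634 0.0014 0.1454] tcp [0.5261 0.0711 0.2529] psi 118.13068860875487 azx 117.95924062336785 tilt 30.267773858347503
q [-0.2914  0.1087  1.668   0.3724  1.7418  2.3529] [ 0.3351  0.1762 -6.214 ] [-0.7549 -0.3385  0.0689] 0.011716839527127224 roll -0.0013026557828781822
```

View pics/t13.png

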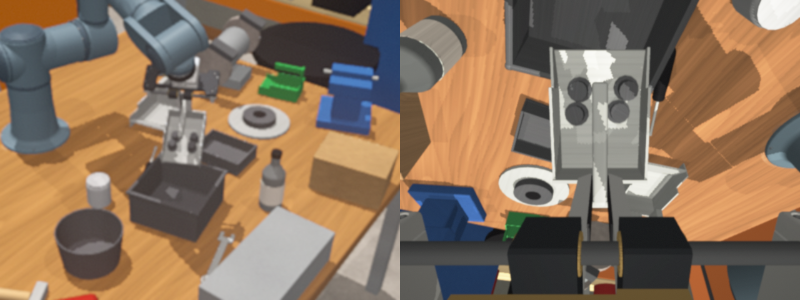

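The scoop now turns with the tool and the studs are sliding forward. Continuing the pour.

Request:
play_rows([
  [0,-0.04,0,-0.5,0,-0.2,255],
  [0,-0.08,0,-1.0,0,-0.4,255],
  [0,-0.08,0,-1.0,0,-0.4,255],
  [0,-0.08,0,-1.0,0,-0.4,255],
  [0,-0.08,0,-1.0,0,-0.4,255],
  [0,-0.08,0,-1.0,0,-0.4,255],
  [0,-0.06,0,-0.7,0,-0.3,255],
  [0,-0.03,0,-0.4,0,-0.2,255],
])

```text
clock: 34.1
tool_pos: [0.5556, 0.0162, 0.2814]
tool_rot: [[-0.412, -0.881, -0.231], [0.769, -0.473, 0.43], [-0.488, -0.001, 0.873]]
wrist_force: [-0.0, -0.5, -4.1]
grip_width: 0.0116
```

```bash
python3 - <<'E'
from st import *
st('t14',('scene','wrist','side'))
E
```

```text
t 34.1 lip [0.5621 0.0043 0.1486] tcp [0.5556 0.0162 0.2814] psi 118.2652196574393 azx 118.17614884732988 tilt 60.75900575220091
q [-0.4627  0.4334  1.4308  0.6427  2.1416  2.2876] [-0.013  -0.4699 -4.0969] [-1.0507 -0.5676  0.015 ] 0.01157634440511511 roll -0.0006626204255739044
```

View pics/t14.png

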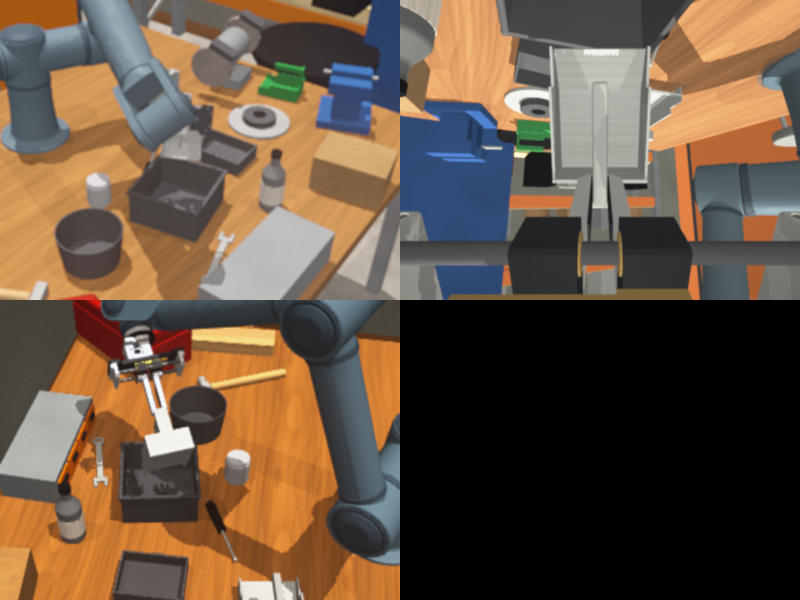

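All four studs have left the scoop and the wrist load dropped to 4.1 N. Now to bring the nose vertical and lift it slightly.

Request:
play_rows([
  [0,-0.04,0,-0.7,0,-0.1,255],
  [0,-0.08,0,-1.3,0,-0.1,255],
  [0,-0.08,0,-1.4,0,-0.1,255],
  [0,-0.08,0,-1.4,0,-0.1,255],
  [0,-0.08,0,-1.4,0,-0.1,255],
  [0,-0.07,0,-1.2,0,-0.1,255],
  [0,-0.05,0,-0.9,0,-0.1,255],
  [0,-0.03,0,-0.5,0,-0.1,255],
])

```text
clock: 35.25
tool_pos: [0.5957, -0.059, 0.2983]
tool_rot: [[-0.473, -0.881, 0.0], [0.881, -0.473, -0.001], [0.001, -0.0, 1.0]]
wrist_force: [-0.1, 0.4, -4.8]
grip_width: 0.0115
```

```bash
python3 - <<'E'
from st import *
st('t15',('scene','wrist','side'))
p=env.camera('wrist');cv2.imwrite('pics/w21.png',cv2.cvtColor(p['frame'],cv2.COLOR_RGB2BGR))
p=env.camera('side');im=cv2.cvtColor(p['frame'],cv2.COLOR_RGB2BGR)[150:350,210:410];cv2.imwrite('pics/s21.png',cv2.resize(im,None,fx=3,fy=3,interpolation=cv2.INTER_CUBIC))
E
```

```text
t 35.25 lip [ 0.5705 -0.0122  0.1759] tcp [ 0.5957 -0.059   0.2983] psi -66.13511331809578 azx 118.22359999145445 tilt 89.94157675251581
q [-0.5518  0.7739  1.1835  0.9966  2.5001  2.4617] [-0.1458  0.395  -4.8302] [-1.3996 -0.6392 -0.0529] 0.011532594682863294 roll -7.749603070047839e-05
```

View pics/t15.png

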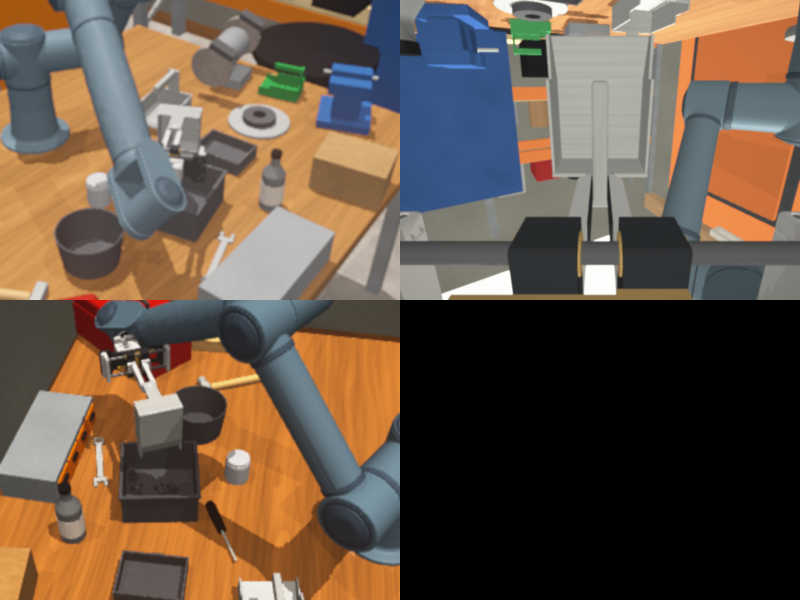

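View pics/w21.png

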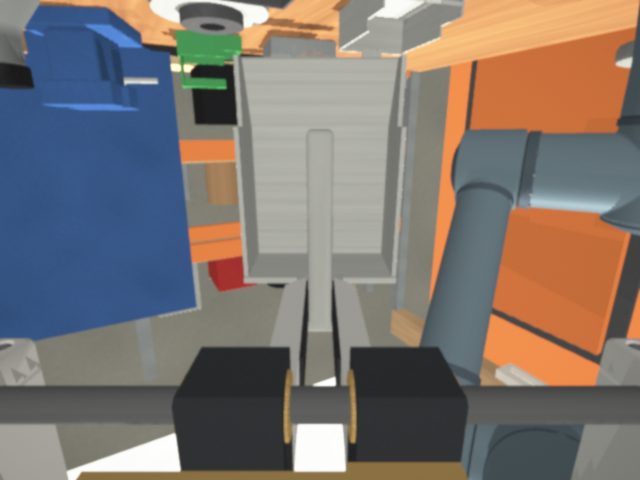

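View pics/s21.png

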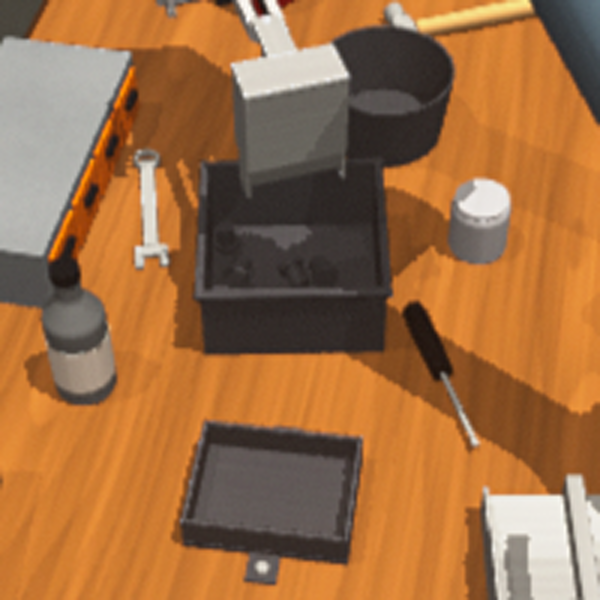

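```bash
python3 - <<'E'
from h import *
a=cv2.imread('pics/w20.png')[30:340,220:420];b=cv2.imread('pics/w21.png')[30:340,220:420]
cv2.imwrite('pics/cmp.png',cv2.resize(np.hstack([a,b]),None,fx=1.9,fy=1.9,interpolation=cv2.INTER_CUBIC))
E
```

```text
(no output)
```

View pics/cmp.png

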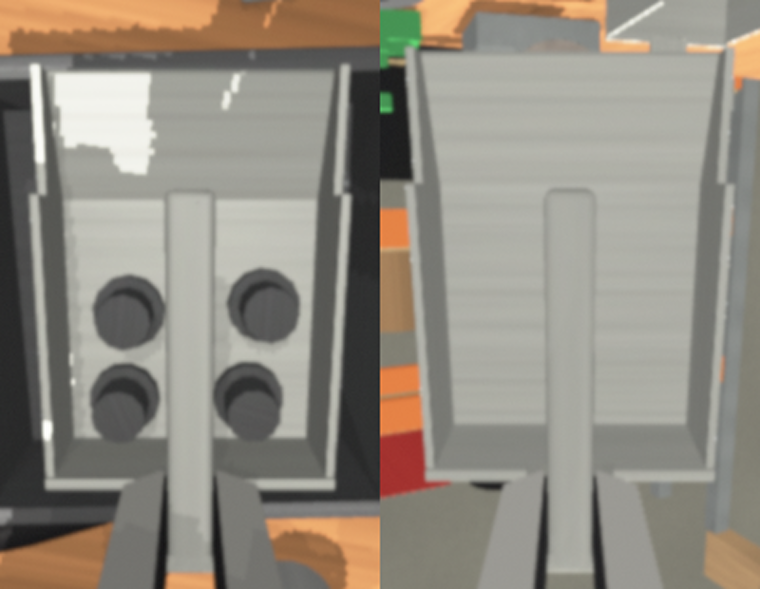

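```bash
python3 - <<'E'
from f3 import *
M=[(-70,51,35),(-70,-51,35),(70,51,50),(70,-51,50),(-30,6,108),(-30,-6,108)]
for n,u in(('w20',[(401.6,65.8),(239.5,65.8),(395.8,285.8),(244.7,285.8),(332.6,130),(307.9,130)]),('w21',[(403.2,57.4),(235.3,57.4),(394.7,281.6),(245.3,281.6),(333.7,129),(306.8,129)])):
    print(n);run(list(zip(M,u)),n)
E
```

```text
w20
[-0.021 -0.041  0.003] rel -1.1989739384088531 rms 1.8869832318244784
[[-1.4893571695066044, 0.6112284697040451], [-3.593659893261929, 0.304142686059393], [-3.1739793679307127, -0.12407881175516877], [-1.5033358534351464, -0.21094955384614877], [-1.7819009031248356, -0.2095111025014944], [-3.3844822716266663, -0.2488863679055271]]
lip [ 0.566 -0.004  0.178] tilt 88.9072783247632 grip at scoop x 52.92389521303535
w21
[ 0.025 -0.042  0.005] rel 1.4425062019377157 rms 1.5037250426685265
[[-0.5772444031283044, 0.5699672869411145], [-1.9442170418899423, 0.24356638503864048], [-1.959307201085096, -0.2903933963968939], [-2.212010355145651, -0.3842308580623808], [-2.5844733937043998, -0.06392971023788618], [-2.6416834615903326, -0.10474879497542133]]
lip [ 0.569 -0.009  0.174] tilt 88.43997926131627 grip at scoop x 53.69187569120884
```

Request:
play_rows([
  [0,-0.02,0,-0.2,0,0,255],
  [0,-0.02,0,-0.2,0,0,255],
  [0,0,0,0,0,0,255],
  [0,0,0,0,0,0,255],
  [0,0,0,0,0,0,255],
  [0,0,0,0,0,0,255],
  [0,0,0,0,0,0,255],
  [0,0,0,0,0,0,255],
])

```text
clock: 36.6
tool_pos: [0.5973, -0.062, 0.2986]
tool_rot: [[-0.473, -0.881, 0.019], [0.88, -0.473, -0.034], [0.039, 0.0, 0.999]]
wrist_force: [-0.7, 0.5, -4.1]
grip_width: 0.0117
```

```bash
python3 - <<'E'
from st import *
st('t16',('scene','wrist','side'))
p=env.camera('wrist');a=cv2.cvtColor(p['frame'],cv2.COLOR_RGB2BGR)[30:340,220:420];a=cv2.resize(a,None,fx=1.9,fy=1.9,interpolation=cv2.INTER_CUBIC)
p=env.camera('side');im=cv2.cvtColor(p['frame'],cv2.COLOR_RGB2BGR)[190:275,265:350]
im=np.clip(im.astype(float)*2,0,255).astype(np.uint8)
b=cv2.resize(im,(400,400),interpolation=cv2.INTER_CUBIC);b=np.vstack([b,np.zeros((a.shape[0]-400,400,3),np.uint8)])
cv2.imwrite('pics/fin.png',np.hstack([a,b]))
print([(np.round(d['location']).tolist(),round(d['score'],2)) for d in env.tip_of('stud0',p)])
E
```

```text
t 36.6 lip [ 0.57   -0.0111  0.1782] tcp [ 0.5973 -0.062   0.2986] psi -61.76999803143062 azx 118.22695479231598 tilt 87.75675207775417
q [-0.5537  0.7928  1.1755  1.0326  2.5195  2.4854] [-0.7176  0.5131 -4.1274] [-1.4373 -0.6346 -0.0009] 0.011657357509212306 roll 2.0801070132294677e-06
[([237.0, 306.0], 0.58), ([242.0, 290.0], 0.56), ([232.0, 285.0], 0.47), ([245.0, 317.0], 0.4)]
```

View pics/fin.png

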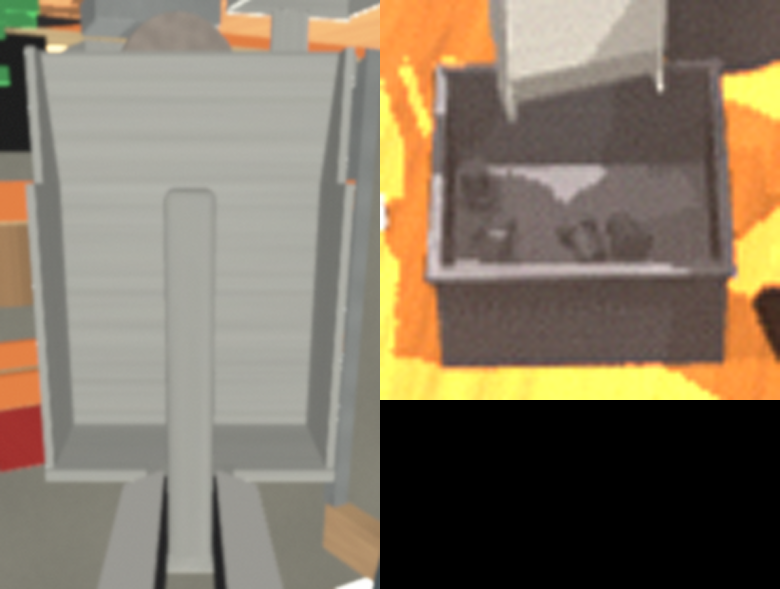

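View pics/t16.png

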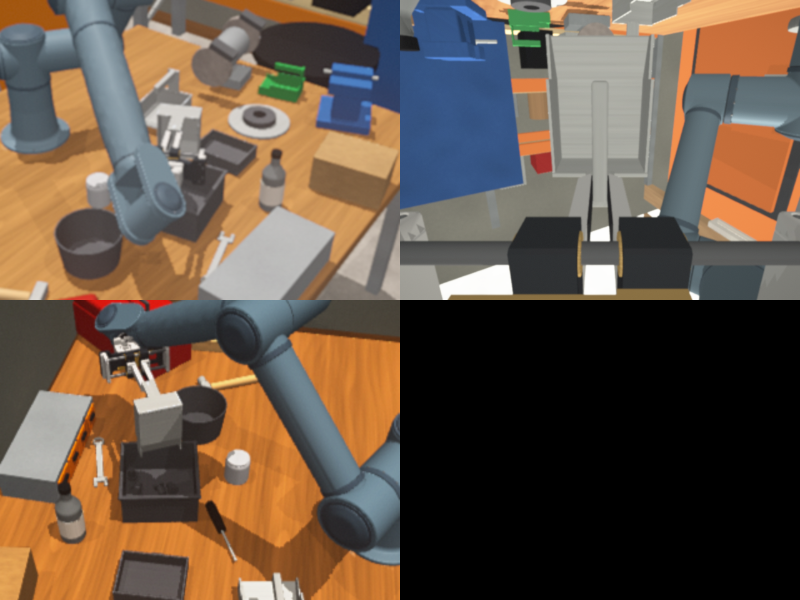

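```bash
python3 - <<'E'
from workcell import env
print(env.job_done()); print(env.sense()['clock'])
E
```

```text
the job is handed in; nothing more can be done
None
the job is handed in; nothing more can be done
```

The job is handed in at about 37 s of the 54 s allowed. All four studs are in the square bin, but I let go of the scoop once on the way.

**What happened**
- **Lift:** I took the small bare-steel scoop by its handle and drew it straight up out of the dock, level, with all four studs standing.
- **First tip failed:** The scoop pivoted in the pads instead of turning with the gripper.
- **Grip lost:** I braced the scoop inside the bin to slide my grip along the handle bar, and the fingers came off it. The scoop stood level on the bin floor with all four studs still upright, and I regripped the bar close to its post. This goes against "do not put it down or let go", although it happened inside the bin and before the pour.
- **Pour:** I lifted it level again and tipped it over the nose, and all four studs fell into the bin.

**Last checks**
- **Studs:** The side camera and the network both show four studs in the bin, and the scoop is empty. The wrist load dropped from about 7 N to 4 N.
- **Scoop:** It is still gripped (11.7 mm opening), with the nose pointing down within about 2° of vertical. The lip is about 75 mm above the rim, within about 5 mm of the middle of the opening, and it did not slip over the last second.
- **Bystanders:** They looked unmoved in the last pictures. I did not measure them.

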